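# Pile two plates squarely in the drilling jig and snap its guide plate shut

### The arm

A 6-joint arm with a two-finger parallel gripper is mounted at the origin on a cart in front of the work surface, level with it; the furniture and walls round the work are solid. World frame = base frame: x ahead of the robot, y to its left, z up, the work surface at z = 0. Lengths are in mm, angles in rad, forces in N, time in s.
With the tool pointing down it reaches from about 350 to 775 mm from the base axis. Payload 7.3 kg.
Tool frame: the origin (TCP) lies on the centre line of the jaws, within the pads' length; the fingertips stand 22 mm ahead of it and the grasp point (between the pads) lies 3 mm ahead of it (bot.finger_overhang is the distance from the TCP to the fingertips, in mm); y points along the fingers, z is the direction in which the jaws open and shut, and the axes are right-handed (so a half turn about y gives the same grasp; the last joint's range is limited). The gripper opens to 92 mm and grips with 3 to 60 N. Pads are 19 mm wide; open, the fingers measure 130 mm over their backs; the gripper's body (75 mm by 190 mm) begins 47 mm behind the grasp point.
Start: joints at [-1.358, 0.342, 1.524, -0, 1.275, -0.146], TCP at [184.377, -491.579, 225.441] pointing down, gripper open.
Joint ranges: [-2.53, 2.53], [-0.77, 2.02], [0.04, 2.7], [-1, 4.14], [0.28, 2.66], [-3.11, 3.11]. Speed limits (rad/s): [2.57, 2.57, 3.14, 3.14, 3.14, 3.14].

### API

Orientations are given as [roll, pitch, yaw] about the fixed x, y, z axes, in that order (R = Rz(yaw) Ry(pitch) Rx(roll)).
In Python, from plant import bot, viewer, find_in, spot_point gives the robot as it stands.
- The arm moves only by the tool send_rows, never from a script. Its argument "moves" is a list of rows, each a list of 3 entries, a list of its own where there are three numbers: the shift along the tool's x, y, z in mm, then the turn, a rotation vector about the tool's x, y, z in degrees, then the finger opening in mm, from 0 to 91.8. A call has 1 to 20 rows; each row shifts and turns the pose as measured when the row begins, along the tool's axes as they then stand; what a row does not reach is not made up. A row lasts 1/8 s, in which the tool goes at most 62.5 mm and 10.7 degrees, less where a joint would pass 70% of its speed; a pose out of reach is approached as far as the arm can. A call with a gripper value outside its range is refused whole. The fingers move at their own pace and stop on an object; the grip force is fixed at half the most. Time passes only in rows, so rows that do not move let the fingers close. It gives the time, the measured TCP pose, the force and the opening at its end, in the units of the state.
- bot.get_obs(): the state, without advancing time (a new reading comes with each control period).
- viewer.capture(name): name is "side" or "top" or "wrist"; returns the picture (420x560x3 uint8, blue, green, red); there is no depth.
- viewer.camera_model(name): a dict with "fx", "fy", "cx", "cy" (pixels), "rvec" (rotation vector, rad) and "tvec" (3), from world to camera coordinates, as OpenCV has them. Camera axes: x right, y down, z forward; pixel columns grow to the right and rows downward; lengths in mm; the calibration is good to about 2 mm. A picture is of the moment at which its call begins: read the wrist's pose just before it. camera_model takes no time and is no camera call; for the wrist camera it gives the pose at the moment of the call.
- bot.close_job(): hands the job in, once; it reports no verdict.
Trained networks look in the newest picture that a camera, given by its name, has taken for a name from the list of things; names that differ only in an ending like _2 or _b are one class to them, and where a whole thing is asked for, a point or a joint stands for the part that bears it (a point fixed in the world has none). Each returns a list of dicts, best first, with "conf" (0 to 1); they miss things now and then, are a little off and sometimes report something else, mostly with a low value. They report only what shows in the picture. A call takes as long as a camera call. They do not tell look-alikes from the thing itself.
- find_in(camera, thing): "extent" ([centre column, centre row, width, height] in pixels, round what is visible of it).
- spot_point(camera, thing): "point" ([column, row] in pixels: a listed point, or the origin of a listed thing).
The state is a dict: "time": time; "joint_positions": joint angles; "dq": joint speeds; "tau": joint torques, N m; "tool_pos": TCP position; "tcp_rot": TCP orientation; "contact_force": force on the tool from outside, world axes, zero at the start; "moment": the same for the moment, N m; "grip_width": finger opening in mm.
Only numpy, scipy, OpenCV 4.12 (cv2) and the standard library are available. Lean on these libraries where they do the work, as an engineer would, in place of code of your own. Each camera call takes 0.05 s, during which the arm holds its last target.

### The job

Gently lay the brass plate flat on top of the grey backing plate in the drilling jig, and push both plates home so that they make one square pile against all three locating pins. Then swing the hinged guide plate down over the pile and press it fully shut until it snaps past its catch; do not disturb the glass jar, the black loupe or the green box.

Things in the scene. Friction and masses are not known exactly. Their poses are not given: they have to be found in the camera images.
- jig: Drilling jig, fixed; dark steel base 12 mm thick, from -80 to +84 mm in its x and -58 to +62 mm in its y. Origin at the underside, below the centre of a plate that touches all pins: a plate that is home has its centre at jig x 0, y 0, its long side along jig x. x points to the hinge (away from the robot), y to the robot's left. Plates lie on its smooth top, z 12 mm, and slide easily. Open on -x, -y.
- end_pin (a point): Top centre of the steel pin that stops the plates' short edge: jig x 49, y 0, z 27 mm; 8 mm thick, rises 15 mm above the base.
- side_pin_0 (a point): Top centre of one of two steel pins that stop the plates' long edge: jig x 23, y 34, z 27 mm; 8 mm thick, rises 15 mm above the base.
- side_pin_1 (a point): Top centre of the other long-edge pin: jig x -31, y 34, z 27 mm; same size.
- catch_post (a point): Top centre of the aluminium post, 16 (x) x 14 (y) mm, that holds the brass spring ball: jig x -44, y 53, z 46 mm.
- backing_plate: Grey metal plate, 90 (its x) x 60 (its y) x 8 mm, about 0.12 kg, loose; origin at the centre of its underside. It starts lying flat on the jig's base, askew and 8 to 18 mm away from the pins.
- brass_plate: Brass plate of the same outline, 90 (its x) x 60 (its y) x 8 mm, about 0.36 kg, loose; origin at the centre of its underside. It starts lying flat on the green mat (2 mm thick) on the bench, to the left of the jig. Either end may point either way.
- guide (a joint): Angle of the hinged aluminium guide plate: 0 fully shut (level over the pile), grows as it opens, to 2.0; starts at 1.7 to 1.95, leaning back past upright. The hinge is stiff (0.12 N m): it stays where it is left. Over the last 0.1 rad a spring ball at its edge resists with about 4 N at the tab; past that it snaps down and is held at 0.
- guide_hinge (a point): Middle of the guide plate's hinge axis, at jig x 70, y 0, z 33 mm; the axis runs along the jig's y; axes as the jig's. Two ears hold it, at jig x 60 to 80, y 44 to 54 and y -50 to -40, up to z 43 mm. The guide plate is 6 mm thick, centred on the axis, 76 mm wide (jig y -36 to 40), reaches 125 mm from the axis; shut, it lies at z 30 to 36 mm, 2 mm above the pile.
- guide_tab (a point): Middle of the outer face (the top when shut) of the red plastic tab, 40 mm wide and 14 mm long, at the guide plate's free end; 130 mm from the hinge axis, the tab ends at 137 mm. Its -x points away from the hinge along the guide plate, its z out of the outer face; y is the jig's y.
- jar: Bystander: small glass jar with black cap, 45 mm across, 40 mm high, loose; origin at the centre of its underside. On the bench to the right of the jig, in front of or behind the loupe.
- loupe: Bystander: black eye loupe, 36 mm across, 39 mm high, loose; origin at the centre of its underside. On the bench to the right of the jig.
- partbox: Bystander: small green box with clear lid, 39 x 61 x 43 mm, loose; origin at the centre of its underside. Behind the jig.
There are look-alikes about, which are no part of the job. Of the things that look like the brass_plate, the larger one is meant.

How it is judged (in metres and radians):
At the end, for the whole second after the job is handed in: Backing plate flat on the jig's base and brass plate flat on top of it, each within 2 mm (both directions) and 0.03 rad of the place where it touches all three pins; guide plate shut to below 0.025 rad; both plates at rest (x of backing_plate in the frame of jig between -0.002 and 0.002 m and y of backing_plate in the frame of jig between -0.002 and 0.002 m and z of backing_plate in the frame of jig below 0.0135 m and angle between the x axis of each of backing_plate, brass_plate and the x axis of jig, either way round below 0.03 rad and x of brass_plate in the frame of jig between -0.002 and 0.002 m and y of brass_plate in the frame of jig between -0.002 and 0.002 m and z of brass_plate in the frame of jig between 0.0185 and 0.0215 m and value of joint guide below 0.025 rad and linear speed of each of brass_plate, backing_plate below 0.01 m/s).
It fails at once if the brass plate dropped or banged onto the backing plate (over 100 N between them) (contact force between brass_plate and backing_plate above 100 N).
It fails at once if the glass jar moved more than 15 mm (distance of jar from where it was at the start of the episode above 0.015 m).
It fails at once if the loupe moved more than 15 mm (distance of loupe from where it was at the start of the episode above 0.015 m).
It fails at once if the green box moved more than 15 mm (distance of partbox from where it was at the start of the episode above 0.015 m).
It also fails if it takes over 70 s, if anything falls off the work surface, if the arm or the gripper's body presses on something with over 40 N, if the wrist force passes 120 N, or if a joint passes its speed limit or range.

## Working session

There is one attempt and no reset: what is moved stays moved. The work goes in short steps, Python scripts to look and compute and a tool call to move; the robot and the scene stay as the last step left them, time stands still between calls to the robot, and variables do not carry over. Pictures are saved under pics/ and viewed, and the job is handed in when it is done.

Besides the shell and the picture viewer there is one more tool, called after "Emit:" as a command line: name --argument value ..., lists and objects as JSON in quotes. send_rows: Moves the arm, as the interface text tells. Its arguments: {"type":"object","properties":{"moves":{"type":"array","items":{"type":"array"}}},"required":["moves"]}

```bash
ls; mkdir -p pics
python3 - <<'E'
from plant import bot, viewer, find_in, spot_point
import cv2
o=bot.get_obs()
print({k:(v if not hasattr(v,'round') else v) for k,v in o.items()}, bot.finger_overhang)
for c in ["side","top","wrist"]:
    im=viewer.capture(c); cv2.imwrite(f"pics/{c}0.png",im)
    print(c,viewer.camera_model(c))
    if c!="wrist":
        for t in ["jig","backing_plate","brass_plate","guide","jar","loupe","partbox"]:
            print(t,[(r["conf"],r["extent"]) for r in find_in(c,t)][:4])
        for t in ["jig","backing_plate","brass_plate","end_pin","side_pin_0","side_pin_1","catch_post","guide_hinge","guide_tab","jar","loupe","partbox"]:
            print(t,[(r["conf"],r["point"]) for r in spot_point(c,t)][:4])
print(bot.get_obs()["time"])
E
```

```text
pics
{'time': 0.0, 'joint_positions': array([-1.35803851e+00,  3.42713543e-01,  1.52499234e+00, -3.80802848e-06,
        1.27538278e+00, -1.45987533e-01]), 'dq': array([-0.00028517, -0.00027812,  0.00043141, -0.00099006,  0.00058297,
       -0.00024266]), 'tau': array([ 1.06195031e-05, -4.31236482e+01, -2.44225019e+01,  7.16396095e-02,
        5.57000900e-02, -1.38256519e-04]), 'tool_pos': array([ 184.26932607, -491.17938743,  224.75833437]), 'tcp_rot': array([-1.57227695e+00,  2.14020161e-04, -2.78284635e+00]), 'contact_force': array([-0.36111057, -0.51551905, -0.61264601]), 'moment': array([ 0.04172236, -0.0242036 , -0.01123276]), 'grip_width': 91.77962809102705} 22.0
side {'fx': 505.58396565683995, 'fy': 505.58396565683995, 'cx': 285.41937972852224, 'cy': 207.88465648874293, 'rvec': array([ 2.11109075, -0.09026365,  0.07588448]), 'tvec': array([-542.85205445,  103.49365789, 1092.93836541])}
jig [(0.58, [276.0, 229.1, 94.7, 86.9])]
backing_plate [(0.76, [262.1, 249.0, 45.9, 20.4]), (0.4, [352.1, 220.4, 25.5, 29.3])]
brass_plate [(0.95, [244.8, 194.8, 39.3, 17.1]), (0.62, [230.9, 17
[... 1492 characters left out ...]
86, [219.7, 251.6]), (0.61, [162.5, 266.2])]
end_pin [(0.86, [335.8, 206.0])]
side_pin_0 [(0.88, [319.9, 215.4]), (0.61, [319.9, 241.4]), (0.59, [333.3, 229.8])]
side_pin_1 [(0.88, [319.9, 215.4]), (0.61, [319.9, 241.4]), (0.59, [333.3, 229.8])]
catch_post [(0.76, [308.5, 246.5])]
guide_hinge [(0.79, [336.8, 200.4])]
guide_tab [(0.63, [340.3, 166.0]), (0.39, [316.6, 218.3])]
jar [(0.74, [414.1, 237.9])]
loupe [(0.55, [404.0, 173.2])]
partbox [(0.93, [294.8, 145.8])]
wrist {'fx': 304.0841470765102, 'fy': 304.0841470765102, 'cx': 278.2895698336452, 'cy': 210.4402438572074, 'rvec': array([-2.40045934,  1.66342168,  0.21739238]), 'tvec': array([-526.12936369,  -33.26099568,  390.00599999])}
2.05
```

View pics/side0.png

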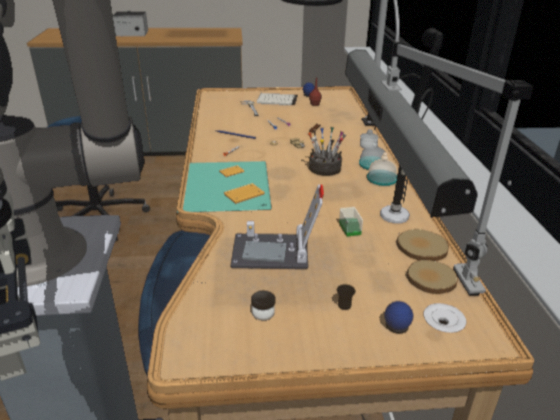

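View pics/top0.png

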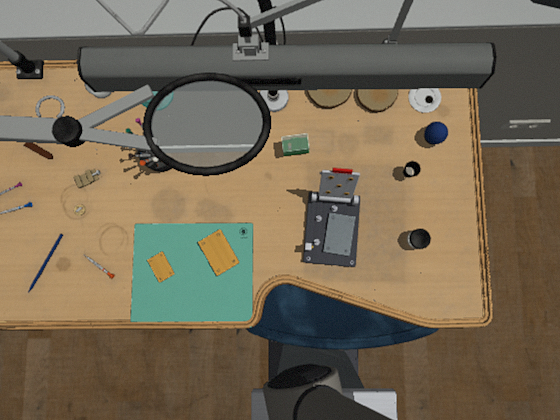

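```bash
cat > h.py <<'E'
from plant import bot, viewer, find_in, spot_point
import cv2, numpy as np
from scipy.spatial.transform import Rotation as Rot
def cam(c):
    m=viewer.camera_model(c)
    return np.array([[m["fx"],0,m["cx"]],[0,m["fy"],m["cy"]],[0,0,1.]]),np.array(m["rvec"],float),np.array(m["tvec"],float)
def tri(c1,p1,c2,p2):
    P=[]
    for K,r,t in (c1,c2):
        P.append(K@np.c_[cv2.Rodrigues(r)[0],t])
    X=cv2.triangulatePoints(P[0],P[1],np.array(p1,float).reshape(2,1),np.array(p2,float).reshape(2,1))
    return (X[:3]/X[3]).ravel()
def onz(c,p,z):
    K,r,t=c;R=cv2.Rodrigues(r)[0];C=-R.T@t
    d=R.T@np.linalg.inv(K)@np.array([p[0],p[1],1.])
    return C+d*(z-C[2])/d[2]
def proj(c,X):
    K,r,t=c
    return cv2.projectPoints(np.array(X,float).reshape(-1,3),r,t,K,None)[0].reshape(-1,2)
def st():
    o=bot.get_obs()
    R=Rot.from_euler('xyz',o["tcp_rot"]).as_matrix()
    return o,R
def tool(dw,R): return np.round(R.T@np.array(dw,float),1)
E
python3 - <<'E'
from h import *
s=cam("side");t=cam("top")
for n,a,b in [("jig",(267.7,254.8),(330.6,231.4)),("bp",(262,250.7),(338.4,234.9)),("brassA",(244.6,194.9),(219.7,251.6)),("brassB",(230.1,171.8),(162.5,266.2)),("end",(288.7,243),(335.8,206)),("s0",(281.5,231.6),(319.9,215.4)),("s1",(252.9,233.9),(319.9,241.4)),("catch",(251,219.5),(308.5,246.5)),("hinge",(298.4,237.3),(336.8,200.4)),("tab",(322.5,193.2),(340.3,166)),("jar",(265.4,315),(414.1,237.9)),("loupe",(346,307.6),(404,173.2)),("box",(348.1,231.8),(294.8,145.8))]:
    X=tri(s,a,t,b); print(n,X.round(1),(proj(s,X)[0]-a).round(1))
E
```

```text
jig [503.2 -24.2  -6.1] [-0.2  0. ]
bp [491.4 -39.9  17.2] [ 0.5 -0. ]
brassA [459.1 232.2   3. ] [-0.2  0. ]
brassB [423.9 363.2   5.8] [ 0.7 -0. ]
end [552.4 -34.3  31.1] [ 1.7 -0.2]
s0 [536.    1.9  36.8] [-0.1  0. ]
s1 [474.9   2.9  33.1] [ 1.  -0.1]
catch [468.2  28.8  54.5] [-0.7  0. ]
hinge [568.7 -35.8  45.6] [-0.3  0. ]
tab [618.7 -34.8 153. ] [ 1.3 -0.2]
jar [ 486.2 -215.4   -5.7] [-0.3  0. ]
loupe [ 642.2 -200.9  -11.6] [-1.5  0.3]
box [704.3  56.5  -7.1] [ 1.2 -0.3]
```

The larger brass plate is the one at top (217,252) / side (244,194). The smaller look-alike is at top (160,266) / side (231,171). The jig's guide is leaning back, with its red tab at top (341,170). Next I'll work out where the wrist camera sits on the tool, then take close views.

Run:
```python
from h import *
o,R=st();print(R.round(3))
K,r,t=cam("wrist");Rc=cv2.Rodrigues(r)[0];C=-Rc.T@t
print("cam in tool",(R.T@(C-o["tool_pos"])).round(1)); print("cam axes in tool\n",(R.T@Rc.T).round(3))
s=cam("side");tt=cam("top")
print("lens", tri(s,(312,2),tt,(207,123)))
print(o["tool_pos"],o["joint_positions"])
```

```text
[[-0.936  0.     0.351]
 [-0.351 -0.    -0.936]
 [-0.    -1.     0.   ]]
cam in tool [ -67.9 -159.9    1.2]
cam axes in tool
 [[-0.     0.966  0.257]
 [ 0.    -0.257  0.966]
 [ 1.     0.    -0.   ]]
lens [606.48300508 162.19982229 490.49265645]
[ 184.38920505 -491.60076105  225.46837749] [-1.35801003e+00  3.41977817e-01  1.52405325e+00  4.00738843e-05
  1.27539752e+00 -1.45959070e-01]
```

View pics/wrist0.png

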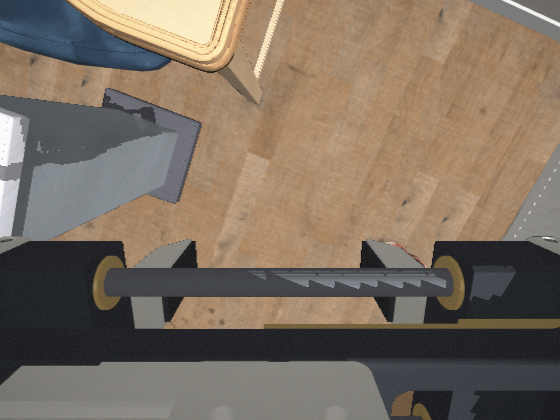

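Emit:
send_rows --moves '[[[-40, -3.5, -35], [0, 0, 0], 90], [[-40, -3.5, -35], [0, 0, 0], 90], [[-40, -3.5, -35], [0, 0, 0], 90], [[-40, -3.5, -35], [0, 0, 0], 90], [[-40, -3.5, -35], [0, 0, 0], 90], [[-40, -3.5, -35], [0, 0, 0], 90], [[-40, -3.5, -35], [0, 0, 0], 90], [[-40, -3.5, -35], [0, 0, 0], 90], [[-40, -3.5, -35], [0, 0, 0], 90], [[-30, 0, -30], [0, 0, 0], 90], [[0, 0, 0], [0, 10.3, 0], 90], [[0, 0, 0], [0, 10.3, 0], 90]]'

```text
time: 3.55
tool_pos: [436.7, -17.5, 258.7]
tcp_rot: [-1.568, 0.006, 3.13]
contact_force: [-0.4, -0.4, -1.1]
grip_width: 89.8
```

Run:
```python
from h import *
im=viewer.capture("wrist");c=cam("wrist"); cv2.imwrite("pics/w1.png",im)
np.save("c1.npy",np.array([*c[0].ravel(),*c[1],*c[2]]))
for th in ["jig","backing_plate","brass_plate","end_pin","side_pin_0","side_pin_1","catch_post","guide_hinge","guide_tab"]:
    print(th,[(r["conf"],r["point"]) for r in spot_point("wrist",th)][:4])
o,R=st();print(o["time"],o["tool_pos"],o["joint_positions"].round(3))
```

```text
jig [(0.86, [283.4, 129.0])]
backing_plate []
brass_plate [(0.96, [96.4, 169.7])]
end_pin [(0.47, [283.3, 129.0])]
side_pin_0 [(0.71, [255.4, 152.3]), (0.67, [261.3, 101.1])]
side_pin_1 [(0.71, [255.4, 152.3]), (0.67, [261.3, 101.1])]
catch_post [(0.73, [240.6, 166.7])]
guide_hinge [(0.68, [294.4, 68.2])]
guide_tab []
4.05 [436.51332963 -18.51179134 258.72742121] [-2.170e-01  1.470e-01  1.692e+00 -1.000e-03  1.296e+00  1.361e+00]
```

View pics/w1.png

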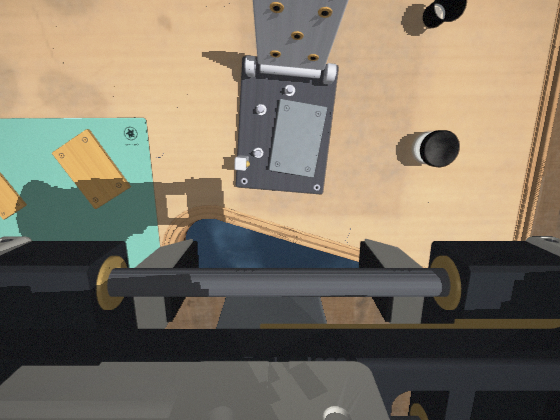

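The wrist view shows the jig with its end pin at (290,90), side pins at (261,109) and (258,153), and catch post at (241,163). The backing plate is at (298,138), the large brass plate at (91,169), and the jar and loupe are at the right. I'll refine these with a zoomed crop.

Run:
```python
import cv2,numpy as np
im=cv2.imread("pics/w1.png")
a=cv2.resize(im[45:205,225:345],None,fx=5,fy=5,interpolation=cv2.INTER_CUBIC)[:, :]
a=cv2.resize(im[50:200,230:345],None,fx=4,fy=4,interpolation=cv2.INTER_CUBIC)
b=cv2.resize(im[120:220,35:140],None,fx=4,fy=4,interpolation=cv2.INTER_CUBIC)
cv2.imwrite("pics/w1a.png",a);cv2.imwrite("pics/w1b.png",b)
```

```text
(no output)
```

View pics/w1a.png

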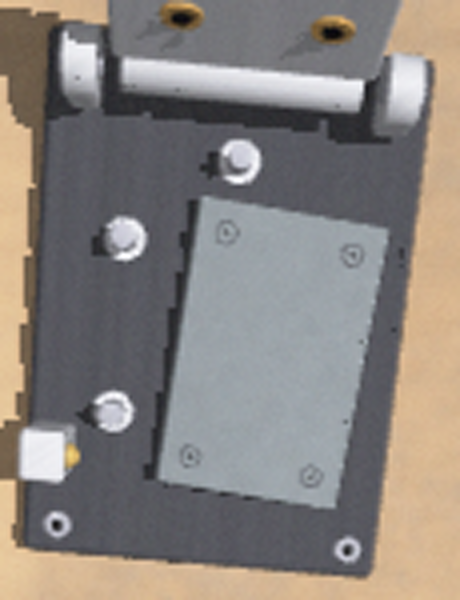

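View pics/w1b.png

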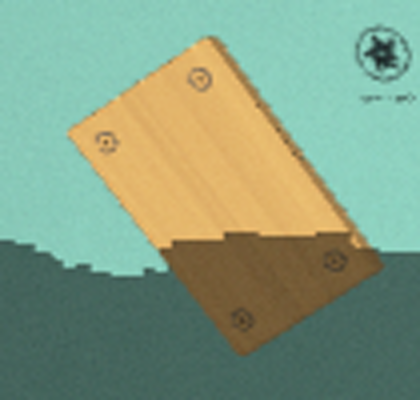

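```bash
cat > fit.py <<'E'
from h import *
from scipy.optimize import least_squares
def ldc(f):
    a=np.load(f);return a[:9].reshape(3,3),a[9:12],a[12:]
def rect(pts,c,z):
    P=np.array([onz(c,p,z)[:2] for p in pts]) # order around
    ctr=P.mean(0);e=[np.linalg.norm(P[(i+1)%4]-P[i]) for i in range(4)]
    L=P[1]-P[0] if e[0]+e[2]>e[1]+e[3] else P[2]-P[1]
    L2=P[2]-P[3] if e[0]+e[2]>e[1]+e[3] else P[3]-P[0]
    d=L/np.linalg.norm(L)+L2/np.linalg.norm(L2)
    return ctr.round(1),np.round(e,1),np.degrees(np.arctan(d[1]/d[0])).round(2)
def jigfit(c,feats):
    J=np.array([f[0] for f in feats],float);p=np.array([f[1] for f in feats],float)
    def X(v):
        a=v[2];R=np.array([[np.cos(a),-np.sin(a),0],[np.sin(a),np.cos(a),0],[0,0,1]])
        return J@R.T+[v[0],v[1],v[3] if len(v)>3 else 0]
    f=lambda v:(proj(c,X(v))-p).ravel()
    r=least_squares(f,[500,-30,0]);r4=least_squares(f,[500,-30,0,0])
    return r.x,f(r.x).reshape(-1,2).round(1),r4.x,f(r4.x).reshape(-1,2).round(1)
E
python3 - <<'E'
from fit import *
c=ldc("c1.npy")
A=lambda u,v:(230+u/4-.4,50+v/4-.4)
B=lambda u,v:(35+u/4-.4,120+v/4-.4)
f=[((49,0,27),A(242,160)),((23,34,27),A(127,237)),((-31,34,27),A(113,410)),((-44,53,46),A(43,455)),((-80,62,12),A(20,545)),((-80,-58,12),A(370,576))]
for x in jigfit(c,f): print(x)
print("backing",rect([A(200,196),A(389,230),A(336,508),A(160,480)],c,20))
print("brass",rect([B(212,37),B(70,133),B(243,356),B(383,266)],c,10))
E
```

```text
[ 5.05742207e+02 -3.11763244e+01 -1.13878405e-01]
[[ 0.6 -1.2]
 [-0.5 -0.7]
 [-0.4  0.6]
 [-0.3 -0.3]
 [ 0.2  0.7]
 [ 0.5  1.1]]
[ 5.05510646e+02 -3.09439460e+01 -1.13527614e-01 -6.48181679e+00]
[[ 0.1 -0.3]
 [-0.4 -0.1]
 [-0.2  0.5]
 [ 0.2 -0.6]
 [ 0.7  0.1]
 [-0.3  0.4]]
backing (array([494.7, -45. ]), array([59.7, 88.1, 58.7, 88.7]), np.float64(-9.9))
brass (array([459.5, 230.4]), array([60.1, 88.7, 61.1, 88.3]), np.float64(30.18))
```

Emit:
send_rows --moves '[[[0, 0, 0], [0, 5.9, 0], 0], [[-16, 20, 22.5], [0, 0, 0], 0], [[-16, 25, 22.5], [0, 0, 0], 0], [[-16, 25, 22.5], [0, 0, 0], 0], [[-16, 30, 22.5], [0, 0, 0], 0], [[0, 30, 0], [0, 0, 0], 0], [[0, 30, 0], [0, 0, 0], 0], [[0, 15, 0], [0, 0, 0], 0]]'

```text
time: 5.05
tool_pos: [495.3, -120.6, 81.0]
tcp_rot: [-1.568, 0.013, 3.033]
contact_force: [-0.7, 0.6, -0.8]
grip_width: 14.9
```

```bash
cat >> h.py <<'E'
JO=np.array([505.6,-31.0]);JA=-0.1137
def jig(p):
    d=np.array(p[:2])-JO;c,s=np.cos(JA),np.sin(JA)
    return np.array([c*d[0]+s*d[1],-s*d[0]+c*d[1]])
def rep():
    o,R=st();print("t",o["time"],"pos",o["tool_pos"].round(1),"jig",jig(o["tool_pos"]).round(1),"rotdeg",np.degrees(o["tcp_rot"]).round(2),"F",o["contact_force"].round(1),"w",round(o["grip_width"],1),"jigyaw",np.degrees(JA).round(2))
    print("tool z",R[:,2].round(3),"y",R[:,1].round(3))
E
python3 - <<'E'
from h import *
rep()
im=viewer.capture("wrist");cv2.imwrite("pics/w2.png",im);c=cam("wrist");np.save("c2.npy",np.array([*c[0].ravel(),*c[1],*c[2]]))
E
```

```text
t 5.05 pos [ 495.3 -120.6   81. ] jig [ -0.1 -90.2] rotdeg [-89.83   0.76 173.76] F [-0.7  0.6 -0.8] w 14.9 jigyaw -6.51
tool z [-0.109 -0.994  0.003] y [ 0.013 -0.004 -1.   ]
```

View pics/w2.png

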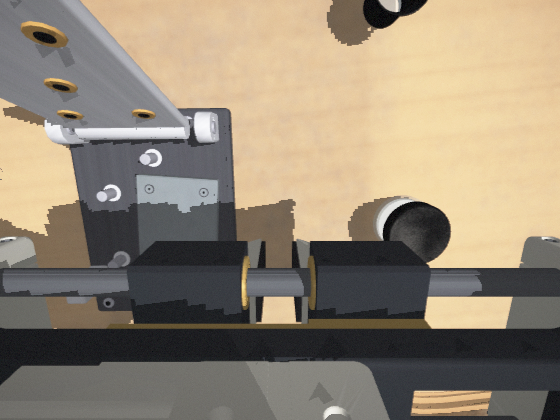

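Run:
```python
import cv2
im=cv2.imread("pics/w2.png")
cv2.imwrite("pics/w2a.png",cv2.resize(im[100:320,60:245],None,fx=3,fy=3,interpolation=cv2.INTER_CUBIC)[:600])
```

```text
(no output)
```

View pics/w2a.png

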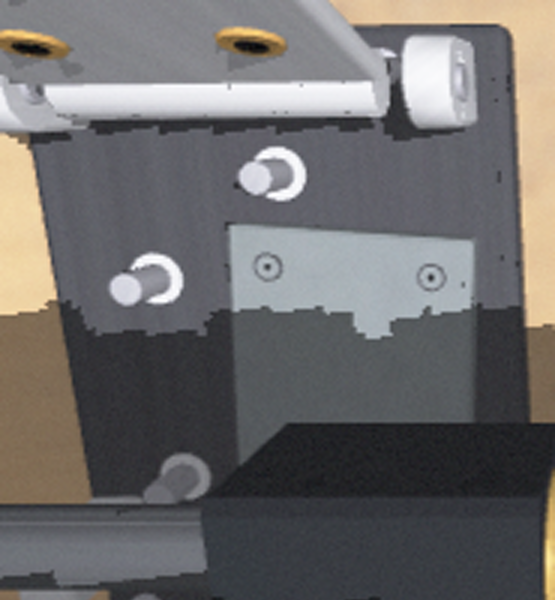

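Run:
```python
from fit import *
c1=ldc("c1.npy");c2=ldc("c2.npy")
A=lambda u,v:(230+u/4-.4,50+v/4-.4)
B=lambda u,v:(60+u/3-.33,100+v/3-.33)
for n,a,b in [("end",A(242,160),B(253,177)),("s0",A(127,237),B(124,288)),("bk1",A(200,196),B(230,224)),("bk2",A(389,230),B(474,240))]:
    X=tri(c1,a,c2,b);print(n,X.round(1),(proj(c1,X)-a).round(1),(proj(c2,X)-b).round(1), onz(c1,a,27 if n[0]!='b' else 20).round(1), onz(c2,b,27 if n[0]!='b' else 20).round(1))
ja=np.array([505.6,-31]);
for p in [(49,0),(23,34)]:
    s,cc=np.sin(-.1137),np.cos(-.1137);print(p,ja+[cc*p[0]-s*p[1],s*p[0]+cc*p[1]])
```

```text
end [553.4 -35.8  29.1] [[-0.2 -0.5]] [[0.4 0.8]] [553.1 -36.   27. ] [553.9 -34.7  27. ]
s0 [531.7  -0.6  30.4] [[-0.1 -0.2]] [[0.2 0.4]] [531.7  -0.6  27. ] [531.6   1.5  27. ]
bk1 [543.5 -23.4  19.6] [[0.1 0.3]] [[-0.2 -0.4]] [543.8 -23.2  20. ] [543.2 -23.6  20. ]
bk2 [532.8 -81.8  20.3] [[-0.1 -0.1]] [[0.2 0.2]] [532.6 -81.9  20. ] [533.  -81.6  20. ]
(49, 0) [554.28361266 -36.55930375]
(23, 34) [5.32308968e+02 1.70996821e-01]
```

Emit:
send_rows --moves '[[[2, 20, 0], [0, 0, 0], 0], [[2, 18, 0], [0, 0, 0], 0], [[2, 6, 0], [0, 0, 0], 0], [[0, 0, 0], [0, 0, 0], 0]]'

```text
time: 5.6
tool_pos: [489.9, -120.5, 35.7]
tcp_rot: [-1.568, 0.013, 3.034]
contact_force: [0.0, -0.1, 0.5]
grip_width: 0.7
```

Run:
```python
from h import *
rep()
```

```text
t 5.6 pos [ 489.9 -120.5   35.7] jig [ -5.4 -90.7] rotdeg [-89.84   0.73 173.84] F [ 0.  -0.1  0.5] w 0.7 jigyaw -6.51
tool z [-0.107 -0.994  0.003] y [ 0.012 -0.004 -1.   ]
```

Emit:
send_rows --moves '[[[0, -1, -8], [0, 0, 0], 0], [[0, 0, -8], [0, 0, 0], 0], [[0, 0, -6], [0, 0, 0], 0], [[0, 0, -5], [0, 0, 0], 0], [[0, 0, -4], [0, 0, 0], 0], [[0, 0, -4], [0, 0, 0], 0]]'

```text
time: 6.35
tool_pos: [495.4, -83.5, 38.9]
tcp_rot: [-1.567, 0.017, 3.035]
contact_force: [0.3, -0.2, -0.6]
grip_width: 0.4
```

Run:
```python
from h import *
rep()
```

```text
t 6.35 pos [495.4 -83.5  38.9] jig [ -4.2 -53.3] rotdeg [-89.78   0.96 173.88] F [ 0.3 -0.2 -0.6] w 0.4 jigyaw -6.51
tool z [-0.107 -0.994  0.004] y [ 0.016 -0.006 -1.   ]
```

Emit:
send_rows --moves '[[[0, 2, -4], [0, 0, 0], 0], [[0, 1, -3], [0, 0, 0], 0], [[0, 0, -3], [0, 0, 0], 0]]'

```text
time: 6.72
tool_pos: [496.5, -72.9, 35.5]
tcp_rot: [-1.567, 0.016, 3.035]
contact_force: [-0.6, -0.6, -0.7]
grip_width: 0.6
```

Run:
```python
from h import *
rep()
im=viewer.capture("wrist");cv2.imwrite("pics/w3.png",im)
im=viewer.capture("top");cv2.imwrite("pics/t3.png",cv2.resize(im[150:280,260:400],None,fx=4,fy=4,interpolation=cv2.INTER_CUBIC))
```

```text
t 6.725 pos [496.5 -72.9  35.5] jig [ -4.3 -42.6] rotdeg [-89.78   0.94 173.87] F [-0.6 -0.6 -0.7] w 0.6 jigyaw -6.51
tool z [-0.107 -0.994  0.004] y [ 0.016 -0.005 -1.   ]
```

View pics/w3.png

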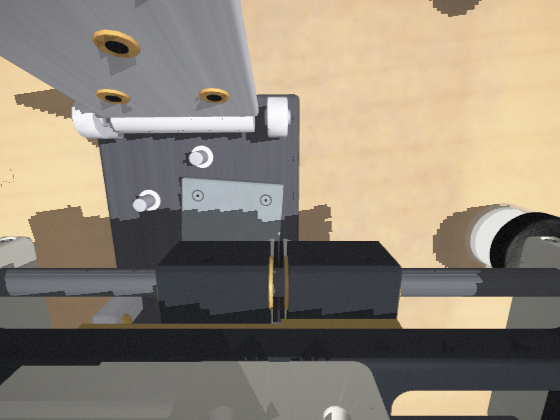

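View pics/t3.png

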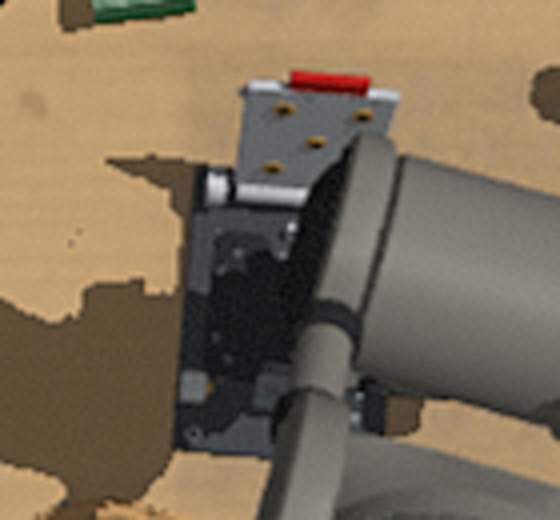

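Emit:
send_rows --moves '[[[0, -1, -4], [0, 0, 0], 0], [[0, 0, -3], [0, 0, 0], 0], [[0, 0, -2], [0, 0, 0], 0]]'

```text
time: 7.2
tool_pos: [497.6, -63.5, 36.7]
tcp_rot: [-1.567, 0.017, 3.034]
contact_force: [0.8, -0.7, -0.7]
grip_width: 0.6
```

Run:
```python
from h import *
rep()
im=viewer.capture("wrist");cv2.imwrite("pics/w4.png",cv2.resize(im[90:250,90:310],None,fx=3,fy=3,interpolation=cv2.INTER_CUBIC))
c=cam("wrist");np.save("c4.npy",np.array([*c[0].ravel(),*c[1],*c[2]]))
```

```text
t 7.2 pos [497.6 -63.5  36.7] jig [ -4.2 -33.2] rotdeg [-89.78   0.96 173.86] F [ 0.8 -0.7 -0.7] w 0.6 jigyaw -6.51
tool z [-0.107 -0.994  0.004] y [ 0.016 -0.006 -1.   ]
```

View pics/w4.png

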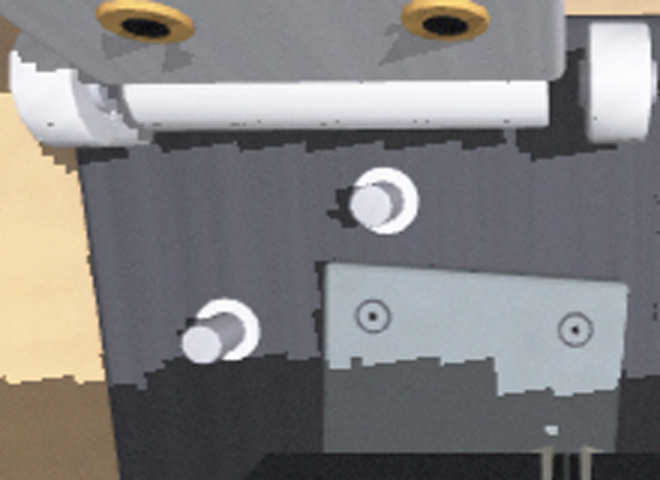

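Run:
```python
from fit import *
c=ldc("c4.npy")
B=lambda u,v:(90+u/3-.33,90+v/3-.33)
for p in [(325,262),(627,285),(323,450),(616,450)]: X=onz(c,B(*p),20);print(X.round(1),jig(X).round(1))
for p in [(372,205),(203,344)]: X=onz(c,B(*p),27);print(X.round(1),jig(X).round(1))
o,R=st()
for f in [(0,22,0),(0,22,5),(0,22,-5),(0,15,0)]: print(f,(proj(c,o["tool_pos"]+R@np.array(f))))
```

```text
[544.3 -22.6  20. ] [37.5 12.8]
[533.4 -80.8  20. ] [ 33.3 -46.3]
[506.1 -15.6  20. ] [-1.3 15.4]
[499.6 -75.4  20. ] [ -1.  -44.8]
[554.5 -34.9  27. ] [49.   1.7]
[532.    1.4  27. ] [22.5 35.2]
(0, 22, 0) [[276.07777504 241.20198615]]
(0, 22, 5) [[283.93784359 241.20328551]]
(0, 22, -5) [[268.21786843 241.20068681]]
(0, 15, 0) [[275.99285916 245.24532039]]
```

Run:
```python
from h import *
im=viewer.capture("side");cv2.imwrite("pics/s5.png",cv2.resize(im[160:290,200:360],None,fx=5,fy=5,interpolation=cv2.INTER_CUBIC)[:600])
im=viewer.capture("wrist");cv2.imwrite("pics/w5.png",cv2.resize(im[180:330,200:350],None,fx=4,fy=4,interpolation=cv2.INTER_CUBIC))
c=cam("side");o,R=st()
print([((p-[200,160])*5).round() for p in proj(c,[o["tool_pos"],o["tool_pos"]+R[:,1]*22,o["tool_pos"]-R[:,1]*44])])
```

```text
[array([330., 448.]), array([331., 490.]), array([328., 361.])]
```

View pics/s5.png

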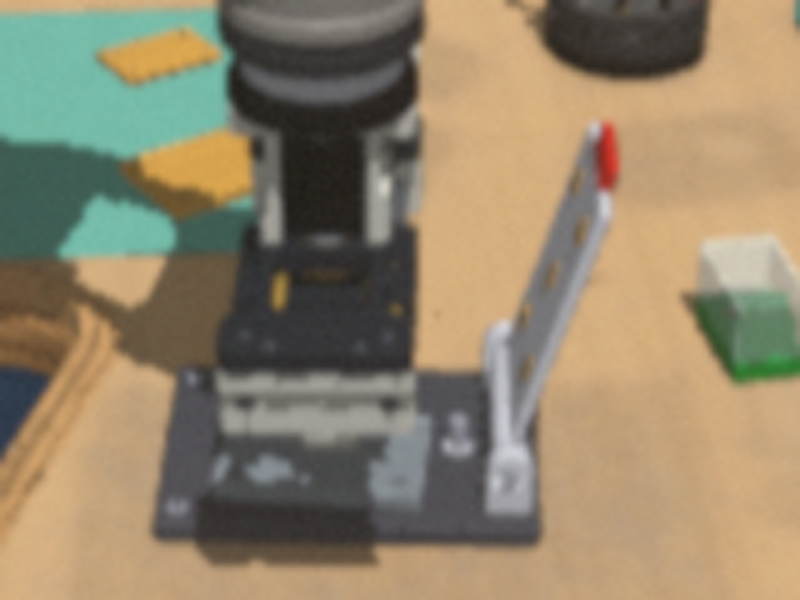

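View pics/w5.png

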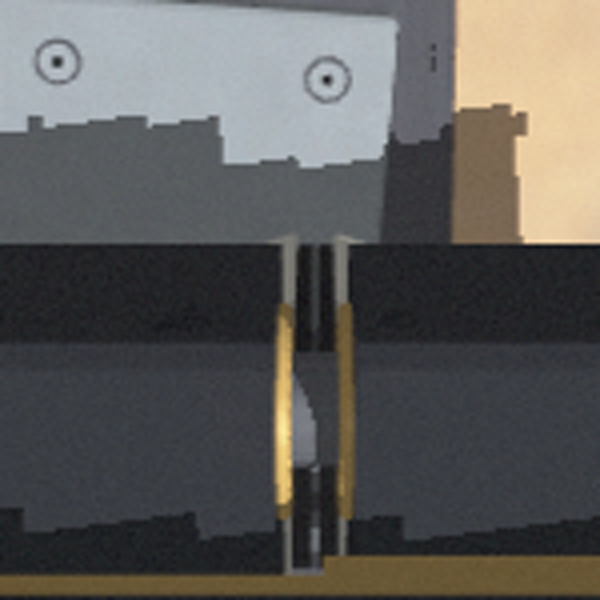

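Run:
```python
from h import *
im=viewer.capture("side")[215:280,225:325]
im=np.clip((im/255.)**0.5*330-40,0,255).astype(np.uint8)
cv2.imwrite("pics/s6.png",cv2.resize(im,None,fx=8,fy=8,interpolation=cv2.INTER_CUBIC))
im=viewer.capture("wrist")[210:300,230:330]
im=np.clip((im/255.)**0.5*330-40,0,255).astype(np.uint8)
cv2.imwrite("pics/w6.png",cv2.resize(im,None,fx=6,fy=6,interpolation=cv2.INTER_CUBIC))
```

```text
(no output)
```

View pics/s6.png

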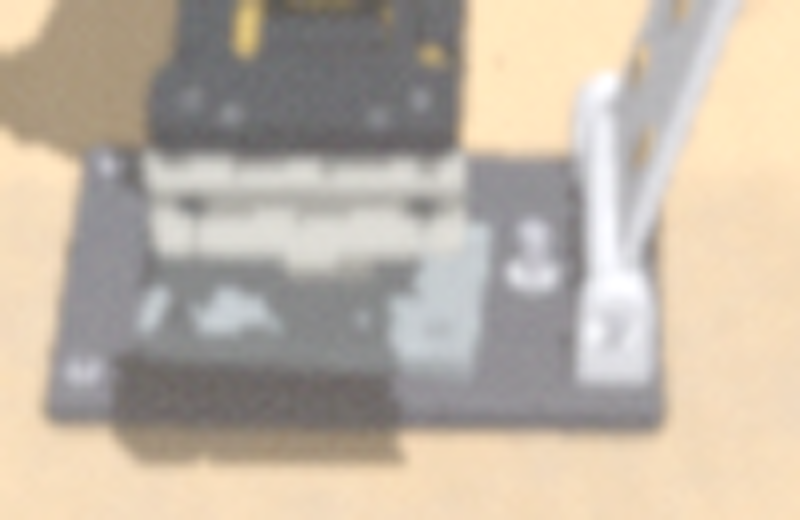

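View pics/w6.png

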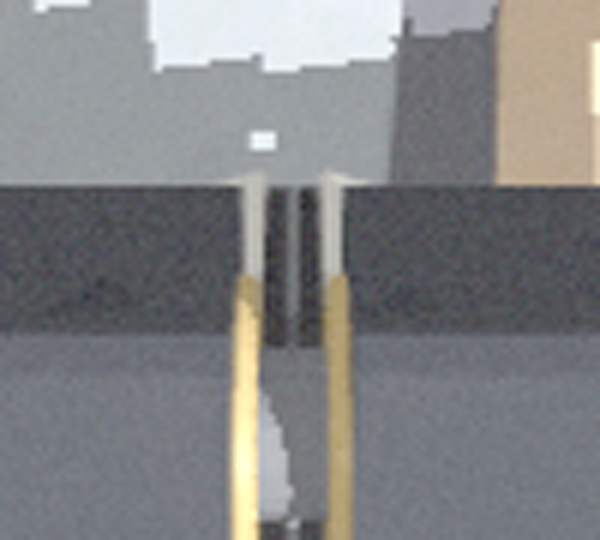

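Emit:
send_rows --moves '[[[0, 1.5, 0], [0, 0, 0], 0]]'

```text
time: 7.58
tool_pos: [497.7, -63.8, 35.2]
tcp_rot: [-1.567, 0.017, 3.034]
contact_force: [1.2, -0.0, 0.1]
grip_width: 0.2
```

Emit:
send_rows --moves '[[[0, 1.5, 0], [0, 0, 0], 0]]'

```text
time: 7.7
tool_pos: [497.6, -63.9, 33.5]
tcp_rot: [-1.567, 0.017, 3.034]
contact_force: [-0.0, -0.4, -0.3]
grip_width: 0.5
```

Emit:
send_rows --moves '[[[0, 1.5, 0], [0, 0, 0], 0]]'

```text
time: 7.82
tool_pos: [497.7, -64.0, 31.9]
tcp_rot: [-1.567, 0.017, 3.034]
contact_force: [-0.9, 0.7, 0.6]
grip_width: 0.8
```

Emit:
send_rows --moves '[[[0, 1.5, 0], [0, 0, 0], 0]]'

```text
time: 7.95
tool_pos: [497.6, -64.0, 30.2]
tcp_rot: [-1.567, 0.017, 3.034]
contact_force: [0.3, 0.1, 0.5]
grip_width: 0.4
```

Emit:
send_rows --moves '[[[0, 1.5, 0], [0, 0, 0], 0]]'

```text
time: 8.07
tool_pos: [497.6, -64.0, 28.6]
tcp_rot: [-1.567, 0.017, 3.034]
contact_force: [0.7, -0.9, -0.0]
grip_width: 0.5
```

Run:
```python
from h import *
rep()
im=viewer.capture("side")
im=im[215:280,225:325]
im=np.clip((im/255.)**0.5*330-40,0,255).astype(np.uint8)
cv2.imwrite("pics/s7.png",cv2.resize(im,None,fx=8,fy=8,interpolation=cv2.INTER_CUBIC))
```

```text
t 8.075 pos [497.6 -64.   28.6] jig [ -4.2 -33.7] rotdeg [-89.78   0.95 173.84] F [ 0.7 -0.9 -0. ] w 0.5 jigyaw -6.51
tool z [-0.107 -0.994  0.004] y [ 0.016 -0.006 -1.   ]
```

View pics/s7.png

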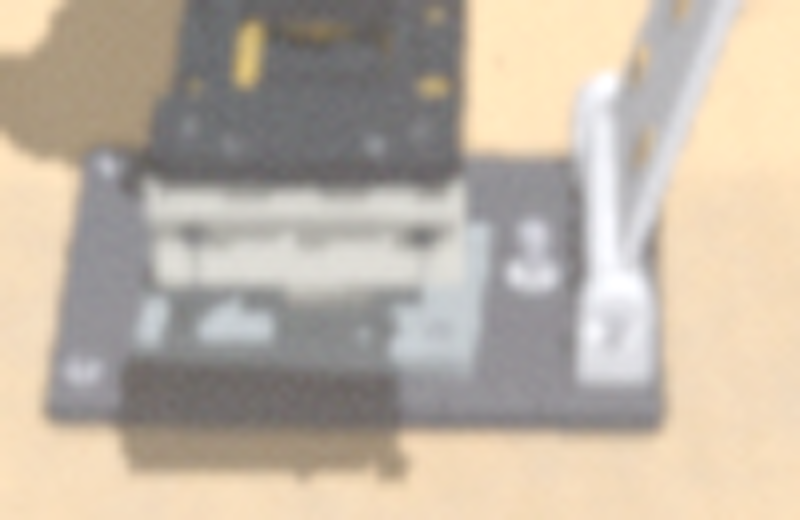

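Emit:
send_rows --moves '[[[0, 1.5, 0], [0, 0, 0], 0], [[0, 1.5, 0], [0, 0, 0], 0]]'

```text
time: 8.38
tool_pos: [497.6, -64.0, 25.3]
tcp_rot: [-1.567, 0.016, 3.034]
contact_force: [-0.1, 0.5, 1.0]
grip_width: 0.5
```

Emit:
send_rows --moves '[[[0, 1.5, 0], [0, 0, 0], 0]]'

```text
time: 8.5
tool_pos: [497.7, -64.0, 23.7]
tcp_rot: [-1.567, 0.016, 3.034]
contact_force: [0.3, -0.2, -0.0]
grip_width: 0.6
```

Emit:
send_rows --moves '[[[0, 1.5, 0], [0, 0, 0], 0]]'

```text
time: 8.62
tool_pos: [497.7, -64.0, 22.1]
tcp_rot: [-1.567, 0.016, 3.034]
contact_force: [0.4, 0.4, -0.3]
grip_width: 0.4
```

Emit:
send_rows --moves '[[[0, 1, 0], [0, 0, 0], 0]]'

```text
time: 8.75
tool_pos: [497.7, -64.0, 20.9]
tcp_rot: [-1.567, 0.016, 3.034]
contact_force: [-0.5, -0.5, -0.2]
grip_width: 0.4
```

Emit:
send_rows --moves '[[[0, 1, 0], [0, 0, 0], 0]]'

```text
time: 8.88
tool_pos: [497.7, -64.0, 19.9]
tcp_rot: [-1.567, 0.016, 3.034]
contact_force: [0.3, 0.5, -0.1]
grip_width: 0.5
```

Emit:
send_rows --moves '[[[0, 1, 0], [0, 0, 0], 0]]'

```text
time: 9.0
tool_pos: [497.8, -64.0, 18.9]
tcp_rot: [-1.567, 0.016, 3.034]
contact_force: [-2.1, 0.6, 10.1]
grip_width: 0.3
```

Run:
```python
from h import *
rep()
im=viewer.capture("side")
c=cam("side");o,R=st()
print([p.round() for p in proj(c,[o["tool_pos"],o["tool_pos"]+R[:,1]*22,o["tool_pos"]-R[:,1]*44])])
im=im[215:280,225:325]
im=np.clip((im/255.)**0.5*330-40,0,255).astype(np.uint8)
cv2.imwrite("pics/s8.png",cv2.resize(im,None,fx=8,fy=8,interpolation=cv2.INTER_CUBIC))
im=viewer.capture("wrist");cv2.imwrite("pics/w8.png",im);c=cam("wrist");np.save("c8.npy",np.array([*c[0].ravel(),*c[1],*c[2]]))
```

```text
t 9.0 pos [497.8 -64.   18.9] jig [ -4.  -33.7] rotdeg [-89.78   0.94 173.84] F [-2.1  0.6 10.1] w 0.3 jigyaw -6.51
tool z [-0.107 -0.994  0.004] y [ 0.016 -0.006 -1.   ]
[array([266., 256.]), array([266., 265.]), array([266., 239.])]
```

View pics/s8.png

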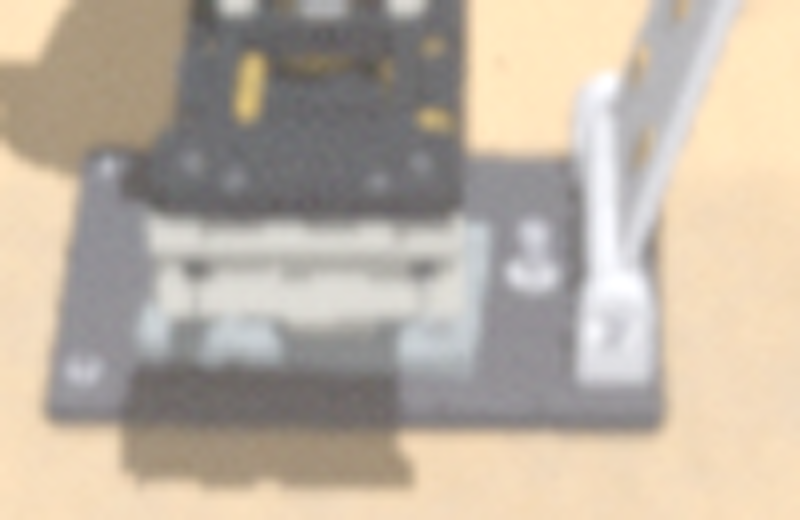

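View pics/w8.png

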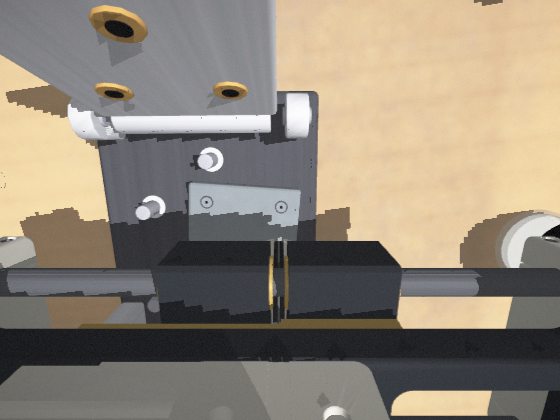

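Run:
```python
from h import *
c=cam("side");o,R=st();p=o["tool_pos"]
for n,v in dict(bodynear=(0,-44,95),bodyctr=(0,-44,0),bodyfar=(0,-44,-95),b30=(0,-44,30),tip=(0,22,0),tcp=(0,0,0),tcp10=(0,0,10),bL=(37,-44,95)).items(): print(n,proj(c,p+R@np.array(v,float)).round(1))
w=cam("wrist")
for v in [(0,22,5),(0,0,5),(-9,0,5),(-9,22,5),(-9,22,0),(-37,-44,95),(-37,-44,0),(-37,-30,20),(-9,-3,19)]: print(v,proj(w,p+R@np.array(v,float)).round(1))
```

```text
bodynear [[263.5 267.3]]
bodyctr [[265.7 239.3]]
bodyfar [[267.7 215.4]]
b30 [[265.1 247.7]]
tip [[266.3 264.8]]
tcp [[266.1 256.5]]
tcp10 [[265.9 259.3]]
bL [[244.2 267.2]]
(0, 22, 5) [[283.9 241.3]]
(0, 0, 5) [[284.6 255. ]]
(-9, 0, 5) [[284.6 240.1]]
(-9, 22, 5) [[283.9 227.8]]
(-9, 22, 0) [[276.  227.8]]
(-37, -44, 95) [[515.  212.5]]
(-37, -44, 0) [[274.6 212.4]]
(-37, -30, 20) [[320.5 204.1]]
(-9, -3, 19) [[310.2 242. ]]
```

Contact came at TCP z ≈ 19.4 on the plate's top (z 20). So the real fingertips are at the reported TCP, not 22 mm ahead of it, and the wrist picture agrees. I'll back off and redo the push with that tip height.

Emit:
send_rows --moves '[[[0, -12, 0], [0, 0, 0], 0], [[0, 0, 15], [0, 0, 0], 0], [[0, 0, 15], [0, 0, 0], 0], [[0, 5, 4], [0, 0, 0], 0], [[0, 6, 0], [0, 0, 0], 0], [[0, 4, 0], [0, 0, 0], 0], [[0, 0, 0], [0, 0, 0], 0]]'

```text
time: 9.98
tool_pos: [493.5, -100.9, 15.5]
tcp_rot: [-1.567, 0.016, 3.033]
contact_force: [-0.3, -0.4, 0.8]
grip_width: 0.5
```

Emit:
send_rows --moves '[[[0, 0.3, -8], [0, 0, 0], 0], [[0, 0.3, -6], [0, 0, 0], 0], [[0, 0.3, -4], [0, 0, 0], 0], [[0, 0.3, -4], [0, 0, 0], 0], [[0, 0.3, -4], [0, 0, 0], 0]]'

```text
time: 10.6
tool_pos: [497.1, -72.6, 14.2]
tcp_rot: [-1.567, 0.017, 3.034]
contact_force: [-0.5, -0.6, 1.0]
grip_width: 0.3
```

Run:
```python
from h import *
rep()
```

```text
t 10.6 pos [497.1 -72.6  14.2] jig [ -3.8 -42.3] rotdeg [-89.77   0.97 173.85] F [-0.5 -0.6  1. ] w 0.3 jigyaw -6.51
tool z [-0.107 -0.994  0.004] y [ 0.016 -0.006 -1.   ]
```

Emit:
send_rows --moves '[[[0, 0, -3], [0, 0, 0], 0], [[0, 0, -2], [0, 0, 0], 0]]'

```text
time: 10.85
tool_pos: [497.7, -67.2, 14.3]
tcp_rot: [-1.567, 0.017, 3.035]
contact_force: [1.0, -1.1, 0.6]
grip_width: 0.6
```

Emit:
send_rows --moves '[[[0, 0, -2], [0, 0, 0], 0]]'

```text
time: 10.98
tool_pos: [498.1, -65.5, 14.4]
tcp_rot: [-1.566, 0.018, 3.035]
contact_force: [-1.3, -5.6, 2.6]
grip_width: 0.3
```

Emit:
send_rows --moves '[[[0, 0, -2], [0, 0, 0], 0]]'

```text
time: 11.1
tool_pos: [498.5, -64.7, 14.7]
tcp_rot: [-1.564, 0.018, 3.036]
contact_force: [-3.4, -10.7, 5.1]
grip_width: 0.5
```

Run:
```python
from h import *
rep()
im=viewer.capture("wrist");cv2.imwrite("pics/w9.png",cv2.resize(im[90:250,90:310],None,fx=3,fy=3,interpolation=cv2.INTER_CUBIC))
c=cam("wrist");np.save("c9.npy",np.array([*c[0].ravel(),*c[1],*c[2]]))
```

```text
t 11.1 pos [498.5 -64.7  14.7] jig [ -3.2 -34.3] rotdeg [-89.62   1.05 173.93] F [ -3.4 -10.7   5.1] w 0.5 jigyaw -6.51
tool z [-0.106 -0.994  0.007] y [ 0.018 -0.009 -1.   ]
```

View pics/w9.png

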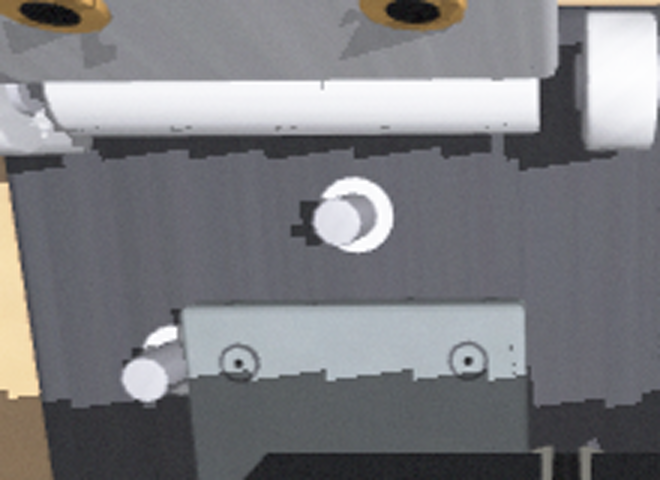

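Emit:
send_rows --moves '[[[0, 0, 8], [0, 0, 0], 0], [[0, -25, 0], [0, 0, 0], 0], [[20, -20, 0], [0, 0, 0], 0], [[30, 0, -10], [0, 0, 0], 0], [[30, 0, -20], [0, 0, 0], 0], [[2, 15, -4], [0, 0, 0], 0], [[0, 18, 0], [0, 0, 0], 0], [[0, 10, 0], [0, 0, 0], 0], [[0, 3, 0], [0, 0, 0], 0], [[0, 0, 0], [0, 0, 0], 0]]'

```text
time: 12.4
tool_pos: [417.1, -30.6, 12.1]
tcp_rot: [-1.566, 0.018, 3.032]
contact_force: [-0.5, -0.5, 0.3]
grip_width: 0.6
```

Run:
```python
from h import *
rep()
```

```text
t 12.4 pos [417.1 -30.6  12.1] jig [-87.9  -9.7] rotdeg [-89.74   1.03 173.7 ] F [-0.5 -0.5  0.3] w 0.6 jigyaw -6.51
tool z [-0.11  -0.994  0.005] y [ 0.017 -0.007 -1.   ]
```

Emit:
send_rows --moves '[[[0, -3.5, 0], [0, 0, 0], 0], [[-8, 0, 0], [0, 0, 0], 0], [[-6, 0, 0], [0, 0, 0], 0], [[-5, 0, 0], [0, 0, 0], 0], [[-4, 0, 0], [0, 0, 0], 0], [[-3, 0, 0], [0, 0, 0], 0]]'

```text
time: 13.15
tool_pos: [445.8, -34.0, 17.5]
tcp_rot: [-1.566, 0.021, 3.031]
contact_force: [-0.0, 0.3, 0.2]
grip_width: 0.7
```

Run:
```python
from h import *
rep()
```

```text
t 13.15 pos [445.8 -34.   17.5] jig [-59.1  -9.8] rotdeg [-89.72   1.18 173.68] F [-0.   0.3  0.2] w 0.7 jigyaw -6.51
tool z [-0.11  -0.994  0.005] y [ 0.02  -0.007 -1.   ]
```

Emit:
send_rows --moves '[[[-2, 2, 0], [0, 0, 0], 0], [[-2, 1, 0], [0, 0, 0], 0]]'

```text
time: 13.4
tool_pos: [449.8, -34.4, 14.3]
tcp_rot: [-1.566, 0.02, 3.031]
contact_force: [-3.6, 0.9, 1.5]
grip_width: 0.8
```

Emit:
send_rows --moves '[[[-2, 0.3, 0], [0, 0, 0], 0]]'

```text
time: 13.52
tool_pos: [450.0, -34.3, 13.5]
tcp_rot: [-1.566, 0.016, 3.032]
contact_force: [-7.3, -0.4, 2.8]
grip_width: 0.4
```

Emit:
send_rows --moves '[[[-2, 0.3, 0], [0, 0, 0], 0]]'

```text
time: 13.65
tool_pos: [449.9, -34.0, 12.7]
tcp_rot: [-1.567, 0.011, 3.032]
contact_force: [-6.6, -0.1, 1.6]
grip_width: 0.3
```

Emit:
send_rows --moves '[[[-2, 0.3, 0], [0, 0, 0], 0]]'

```text
time: 13.78
tool_pos: [449.9, -33.8, 12.0]
tcp_rot: [-1.567, 0.006, 3.032]
contact_force: [-5.0, -0.4, 2.3]
grip_width: 0.6
```

Run:
```python
from h import *
rep()
im=viewer.capture("wrist");cv2.imwrite("pics/w10.png",im)
c=cam("wrist");np.save("c10.npy",np.array([*c[0].ravel(),*c[1],*c[2]]))
```

```text
t 13.775 pos [449.9 -33.8  12. ] jig [-55.   -9.1] rotdeg [-89.79   0.36 173.72] F [-5.  -0.4  2.3] w 0.6 jigyaw -6.51
tool z [-0.109 -0.994  0.004] y [ 0.006 -0.004 -1.   ]
```

View pics/w10.png

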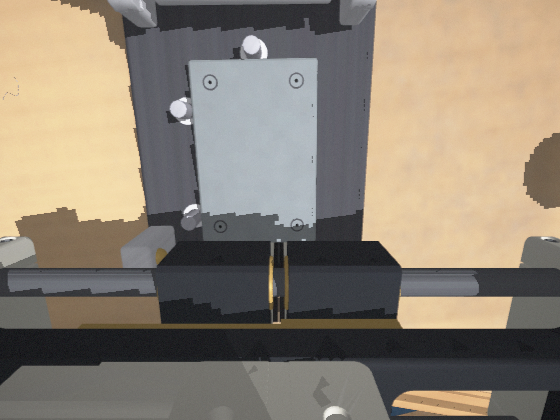

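The picture shows the backing plate against the end pin (254,47) and both side pins (181,110) and (192,215). Next is the brass plate. The candidates are the large plate at wrist (91,169) and the small one at (10,200); the larger is meant. I'll take one closer look at it before grasping.

Emit:
send_rows --moves '[[[6, 0, 0], [0, 0, 0], 0], [[0, -35, 0], [0, 0, 0], 90], [[0, -35, 0], [0, 0, 0], 90], [[14, -14, -44], [0, 0, 0], 90], [[14, -14, -44], [0, 0, 0], 90], [[14, -14, -44], [0, 0, 0], 90], [[14, -14, -44], [0, 0, 0], 90], [[14, -12, -44], [0, 0, 0], 90], [[0, 0, 0], [0, -9.2, 0], 90], [[0, 0, 0], [0, -9.2, 0], 90], [[0, 0, 0], [0, -9.2, 0], 90], [[0, 0, 0], [0, -9.2, 0], 90]]'

```text
time: 15.32
tool_pos: [398.2, 201.9, 154.5]
tcp_rot: [-1.56, 0.017, -2.591]
contact_force: [-0.7, 0.0, 0.5]
grip_width: 90.1
```

Run:
```python
from h import *
rep()
im=viewer.capture("wrist");cv2.imwrite("pics/w11.png",im)
c=cam("wrist");np.save("c11.npy",np.array([*c[0].ravel(),*c[1],*c[2]]))
print(find_in("wrist","brass_plate"),spot_point("wrist","brass_plate"))
```

```text
t 15.325 pos [398.2 201.9 154.5] jig [-133.2  219.2] rotdeg [ -89.41    0.97 -148.43] F [-0.7  0.   0.5] w 90.1 jigyaw -6.51
tool z [ 0.523 -0.852  0.01 ] y [ 0.02  0.   -1.  ]
[{'extent': [283.1, 131.8, 62.8, 94.6], 'conf': 0.9}, {'extent': [142.7, 87.0, 46.0, 67.9], 'conf': 0.7}] [{'point': [144.0, 86.7], 'conf': 0.73}, {'point': [282.6, 133.4], 'conf': 0.67}]
```

View pics/w11.png

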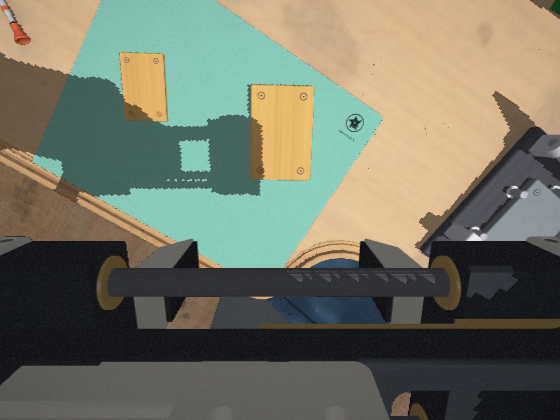

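Run:
```python
import cv2
im=cv2.imread("pics/w11.png")
cv2.imwrite("pics/w11a.png",cv2.resize(im[75:195,235:330],None,fx=5,fy=5,interpolation=cv2.INTER_CUBIC))
```

```text
(no output)
```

View pics/w11a.png

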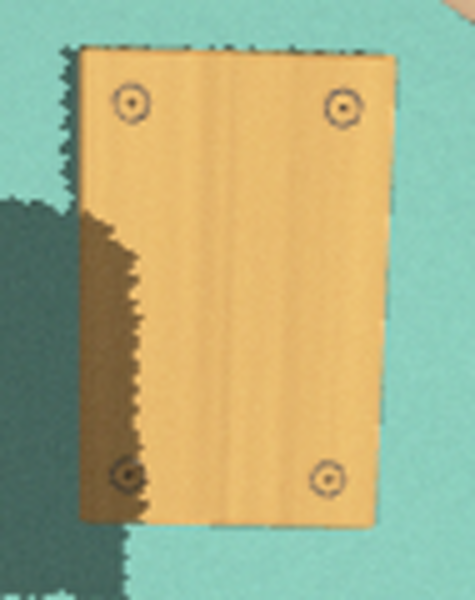

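Run:
```python
from fit import *
c=ldc("c11.npy");c1=ldc("c1.npy")
A=lambda u,v:(235+u/5-.4,75+v/5-.4)
B=lambda u,v:(35+u/4-.4,120+v/4-.4)
q=[A(80,48),A(397,57),A(376,527),A(80,523)]
for z in (10,4):print(rect(q,c,z))
# correspondence: world direction match
P=[onz(c,p,10)[:2] for p in q]; q1=[B(212,37),B(70,133),B(243,356),B(383,266)]
P1=[onz(c1,p,10)[:2] for p in q1]
for i,p in enumerate(P):
    j=np.argmin([np.linalg.norm(p-k) for k in P1]);print(tri(c,q[i],c1,q1[j]).round(1))
ctr=rect(q,c,10)[0]
o,R=st()
d=np.array([*ctr,4.5])-o["tool_pos"];print("tool move",tool(d,R), "xdir deg",np.degrees(np.arctan2(R[1,0],R[0,0])))
```

```text
(array([457. , 232.3]), array([59.6, 88.9, 59.8, 89.5]), np.float64(30.74))
(array([457.1, 232.3]), array([60.8, 90.7, 61. , 91.3]), np.float64(30.74))
[481.6 281.6   6.1]
[512.1 229.5   4.9]
[434.9 183.5   6.4]
[404.4 235.3   9. ]
tool move [-63.6 151.1   2.7] xdir deg -148.92786780491195
```

Emit:
send_rows --moves '[[[-20, 30, 0], [-0.6, 0.3, -1.0], 90], [[-22, 35, 1], [0, 0, 0], 90], [[-20, 35, 1], [0, 0, 0], 90], [[0, 25, 0], [0, 0, 0], 90], [[0, 0, 0], [0, 0, 0], 90]]'

```text
time: 16.1
tool_pos: [456.7, 232.9, 27.4]
tcp_rot: [-1.57, 0.004, -2.625]
contact_force: [0.3, -0.2, 0.5]
grip_width: 89.7
```

Run:
```python
from h import *
rep();o,R=st()
print("tool move",tool(np.array([457,232.3,4.5])-o["tool_pos"],R), "xdir deg",np.degrees(np.arctan2(R[1,0],R[0,0])))
im=viewer.capture("wrist");cv2.imwrite("pics/w12.png",im)
```

```text
t 16.1 pos [456.7 232.9  27.4] jig [-78.6 256.6] rotdeg [ -89.98    0.25 -150.39] F [ 0.3 -0.2  0.5] w 89.7 jigyaw -6.51
tool z [ 0.494 -0.869  0.   ] y [ 0.004  0.002 -1.   ]
tool move [ 0.1 22.9  0.7] xdir deg -150.3907761881552
```

View pics/w12.png

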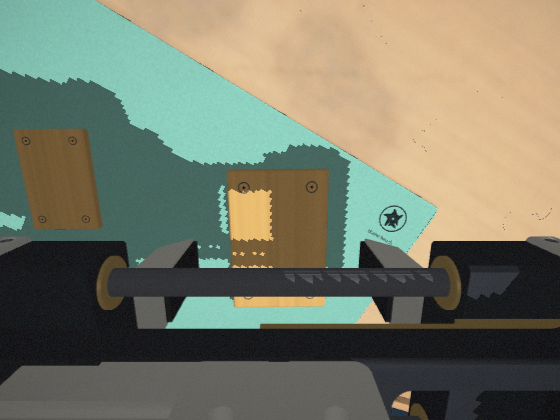

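Emit:
send_rows --moves '[[[0, 10, 0.5], [0, -0.7, 0], 90], [[0, 8, 0], [0, 0, 0], 90], [[0, 4, 0], [0, 0, 0], 90], [[0, 0, 0], [0, 0, 0], 90]]'

```text
time: 16.65
tool_pos: [459.6, 233.2, 8.2]
tcp_rot: [-1.569, 0.012, -2.614]
contact_force: [0.2, 0.3, -0.4]
grip_width: 90.0
```

Emit:
send_rows --moves '[[[2.4, 4, 0], [0, 0, 0], 90], [[0, 0.5, 0], [0, 0, 0], 90]]'

```text
time: 16.9
tool_pos: [457.6, 232.0, 3.8]
tcp_rot: [-1.569, 0.013, -2.614]
contact_force: [-0.3, -0.5, 0.5]
grip_width: 90.1
```

Emit:
send_rows --moves '[[[0, 0, 0], [0, 0, 0], 50], [[0, 0, 0], [0, 0, 0], 50], [[0, 0, 0], [0, 0, 0], 50], [[0, 0, 0], [0, 0, 0], 50]]'

```text
time: 17.4
tool_pos: [457.7, 232.1, 3.9]
tcp_rot: [-1.569, 0.013, -2.614]
contact_force: [-1.4, 1.6, -1.9]
grip_width: 59.3
```

Emit:
send_rows --moves '[[[0, 0, 0], [0, 0, 0], 30], [[0, -5, 0], [0, 0, 0], 30], [[0, -10, 0], [0, 0, 0], 30], [[0, -25, 0], [0, 0, 0], 30], [[0, -30, 0], [0, 0, 0], 30], [[0, -30, 0], [0, 0, 0], 30]]'

```text
time: 18.15
tool_pos: [453.5, 230.6, 105.0]
tcp_rot: [-1.57, 0.004, -2.614]
contact_force: [1.4, -0.5, -4.9]
grip_width: 59.3
```

Run:
```python
from h import *
rep();o,R=st()
im=viewer.capture("wrist");cv2.imwrite("pics/w13.png",im)
im=viewer.capture("side");cv2.imwrite("pics/s13.png",cv2.resize(im[120:270,180:360],None,fx=4,fy=4,interpolation=cv2.INTER_CUBIC))
tx=np.degrees(np.arctan2(R[1,0],R[0,0]));print("xdir",tx,"need yaw",(180-6.51)-tx-360)
```

```text
t 18.15 pos [453.5 230.6 105. ] jig [-81.4 254. ] rotdeg [ -89.98    0.23 -149.76] F [ 1.4 -0.5 -4.9] w 59.3 jigyaw -6.51
tool z [ 0.504 -0.864  0.   ] y [ 0.004  0.002 -1.   ]
xdir -149.76395341984787 need yaw -36.7460465801521
```

View pics/w13.png

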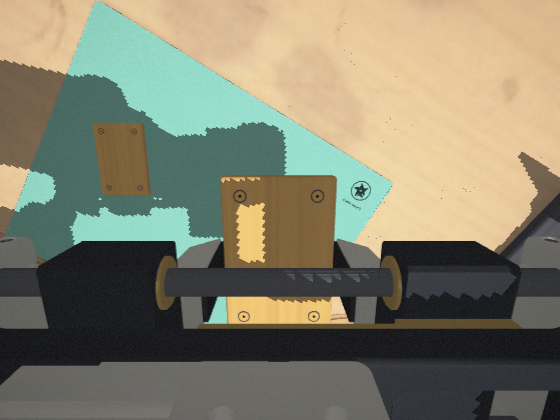

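View pics/s13.png

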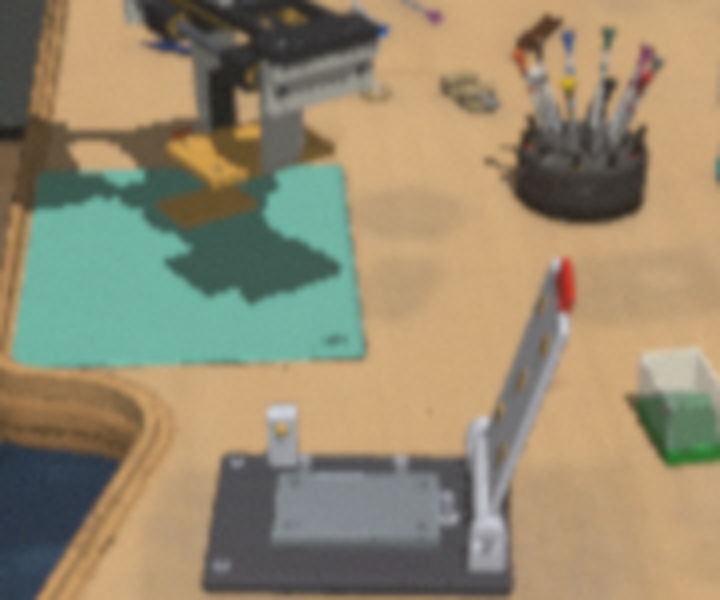

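Run:
```python
from h import *
o,R=st();c=cam("wrist");p=o["tool_pos"]
for q in [(222,178),(336,176),(240,196),(317,196),(243,316),(314,316)]:
    X=onz(c,q,p[2]+6);print(q,(R.T@(X-p)).round(1))
print("to above place (jig -4,-5):")
cth,s=np.cos(JA),np.sin(JA)
T=JO+[cth*-4-s*-5,s*-4+cth*-5];print(T)
```

```text
(222, 178) [-43.9  -5.6 -27.8]
(336, 176) [-44.9  -5.4  30.4]
(240, 196) [-34.5  -5.6 -18.9]
(317, 196) [-34.5  -5.6  21.1]
(243, 316) [ 35.8  -6.4 -19.3]
(314, 316) [35.9 -6.4 21.5]
to above place (jig -4,-5):
[501.05855164 -35.51389486]
```

Emit:
send_rows --moves '[[[0, 0, 0], [0, 9.2, 0], 30], [[0, 0, 0], [0, 9.2, 0], 30], [[0, 0, 0], [0, 9.2, 0], 30], [[0, 0, 0], [0, 9.1, 0], 30], [[-11, 0, 37], [0, 0, 0], 30], [[-11, 0, 37], [0, 0, 0], 30], [[-11, 0, 37], [0, 0, 0], 30], [[-11, 0, 37], [0, 0, 0], 30], [[-11, 0, 37], [0, 0, 0], 30], [[-11, 0, 37], [0, 0, 0], 30], [[-7, 0, 25], [0, 0, 0], 30], [[0, 0, 0], [0, 0, 0], 30]]'

```text
time: 19.75
tool_pos: [488.4, -31.7, 93.5]
tcp_rot: [-1.572, -0.007, 3.008]
contact_force: [-0.5, 0.9, -5.0]
grip_width: 59.6
```

```bash
cat >> h.py <<'E'
def todo(jx,jy,z):
    o,R=st();c,s=np.cos(JA),np.sin(JA)
    T=np.array([*(JO+[c*jx-s*jy,s*jx+c*jy]),z])
    y=R[:,1];ax=np.cross(y,[0,0,-1.])
    tx=np.degrees(np.arctan2(R[1,0],R[0,0]));dy=(180+np.degrees(JA)-tx+180)%360-180
    rv=R.T@(np.degrees(ax)+[0,0,dy])
    print("move",tool(T-o["tool_pos"],R),"turn",rv.round(2))
E
python3 - <<'E'
from h import *
rep();todo(-4,-4,60)
im=viewer.capture("wrist");cv2.imwrite("pics/w14.png",im)
c=cam("wrist");np.save("c14.npy",np.array([*c[0].ravel(),*c[1],*c[2]]))
E
```

```text
t 19.75 pos [488.4 -31.7  93.5] jig [-17.   -2.6] rotdeg [-90.09  -0.41 172.35] F [-0.5  0.9 -5. ] w 59.6 jigyaw -6.51
tool z [-0.133 -0.991 -0.002] y [-0.007  0.003 -1.   ]
move [-13.3  33.4   1.2] turn [ 0.1  -1.13  0.41]
```

View pics/w14.png

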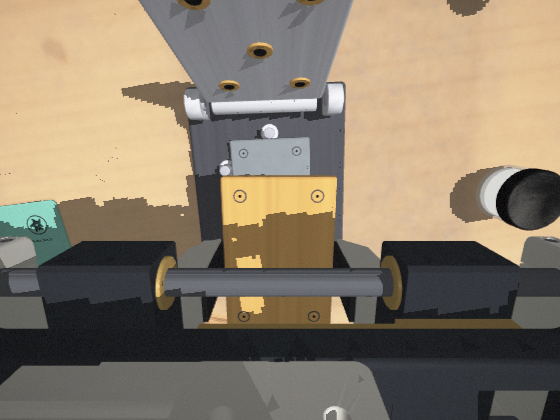

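Emit:
send_rows --moves '[[[-8, 17, 0.8], [0.1, -1.1, 0.4], 30], [[-6, 16, 0.5], [0, 0, 0], 30], [[0, 0, 0], [0, 0, 0], 30]]'

```text
time: 20.18
tool_pos: [500.5, -31.4, 57.8]
tcp_rot: [-1.572, -0.004, 3.03]
contact_force: [0.1, 0.5, -4.0]
grip_width: 59.7
```

Run:
```python
from h import *
rep();todo(-4,-4,34)
im=viewer.capture("wrist");cv2.imwrite("pics/w15.png",im)
```

```text
t 20.175 pos [500.5 -31.4  57.8] jig [-5.1 -1. ] rotdeg [-90.07  -0.23 173.6 ] F [ 0.1  0.5 -4. ] w 59.7 jigyaw -6.51
tool z [-0.112 -0.994 -0.001] y [-0.004  0.002 -1.   ]
move [-1.2 23.8  3. ] turn [0.07 0.11 0.23]
```

View pics/w15.png

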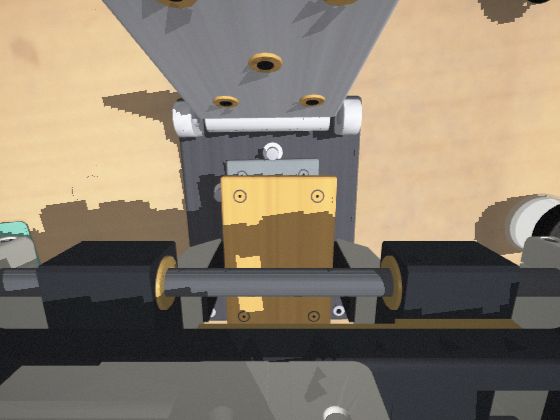

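Emit:
send_rows --moves '[[[0, 10, 2], [0, 0, 0], 30], [[0, 8, 1.5], [0, 0, 0], 30], [[0, 5, 0], [0, 0, 0], 30], [[0, 0, 0], [0, 0, 0], 30]]'

```text
time: 20.72
tool_pos: [500.2, -34.7, 34.6]
tcp_rot: [-1.572, -0.002, 3.03]
contact_force: [-0.7, 0.1, -4.8]
grip_width: 59.2
```

Run:
```python
from h import *
rep();todo(-4,-4.5,22)
im=viewer.capture("wrist");cv2.imwrite("pics/w16.png",cv2.resize(im[80:240,150:400],None,fx=3,fy=3,interpolation=cv2.INTER_CUBIC))
```

```text
t 20.725 pos [500.2 -34.7  34.6] jig [-5.  -4.3] rotdeg [-9.0070e+01 -1.4000e-01  1.7362e+02] F [-0.7  0.1 -4.8] w 59.2 jigyaw -6.51
tool z [-0.111 -0.994 -0.001] y [-0.002  0.001 -1.   ]
move [-1.  12.6  0.3] turn [0.07 0.14 0.14]
```

View pics/w16.png

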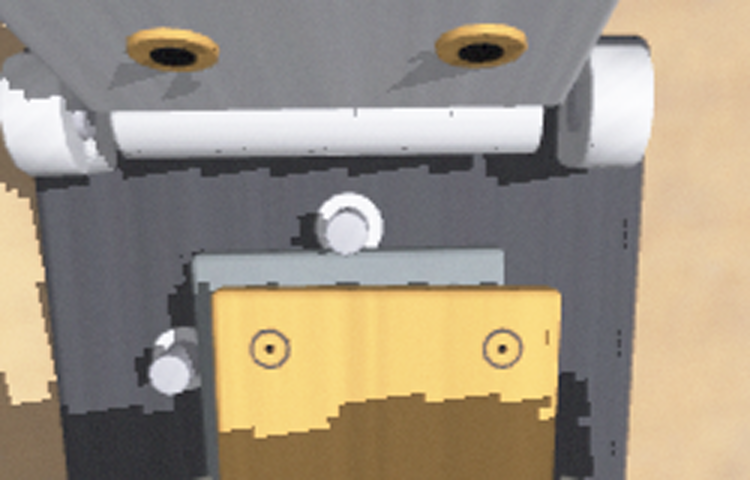

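Emit:
send_rows --moves '[[[0, 4, 0], [0, 0, 0], 30], [[0, 3, 0], [0, 0, 0], 30], [[0, 2, 0], [0, 0, 0], 30]]'

```text
time: 21.15
tool_pos: [500.9, -34.8, 25.8]
tcp_rot: [-1.572, -0.001, 3.03]
contact_force: [-0.5, 0.3, -4.7]
grip_width: 59.2
```

Emit:
send_rows --moves '[[[0, 1.2, 0], [0, 0, 0], 30]]'

```text
time: 21.28
tool_pos: [500.8, -34.8, 24.5]
tcp_rot: [-1.572, -0.001, 3.03]
contact_force: [0.0, -0.4, -4.6]
grip_width: 59.1
```

Emit:
send_rows --moves '[[[0, 1, 0], [0, 0, 0], 30]]'

```text
time: 21.4
tool_pos: [500.9, -34.8, 23.4]
tcp_rot: [-1.572, -0.001, 3.03]
contact_force: [-0.2, -0.2, -3.4]
grip_width: 59.6
```

Emit:
send_rows --moves '[[[0, 0.7, 0], [0, 0, 0], 30]]'

```text
time: 21.52
tool_pos: [500.9, -34.8, 22.7]
tcp_rot: [-1.572, -0.0, 3.03]
contact_force: [-0.6, -0.3, -4.4]
grip_width: 59.2
```

Emit:
send_rows --moves '[[[0, 0.6, 0], [0, 0, 0], 30]]'

```text
time: 21.65
tool_pos: [501.0, -34.8, 22.1]
tcp_rot: [-1.572, -0.0, 3.03]
contact_force: [0.2, -0.0, -2.7]
grip_width: 59.1
```

Emit:
send_rows --moves '[[[0, 0.5, 0], [0, 0, 0], 30]]'

```text
time: 21.78
tool_pos: [501.1, -34.8, 21.9]
tcp_rot: [-1.572, 0.0, 3.03]
contact_force: [-1.4, 0.6, 1.8]
grip_width: 59.3
```

Emit:
send_rows --moves '[[[0, 0.4, 0], [0, 0, 0], 30]]'

```text
time: 21.9
tool_pos: [501.4, -34.9, 21.9]
tcp_rot: [-1.572, 0.001, 3.03]
contact_force: [-0.8, -0.1, 2.5]
grip_width: 59.2
```

Emit:
send_rows --moves '[[[0, -0.3, -2], [0, 0, 0], 30]]'

```text
time: 22.02
tool_pos: [501.7, -33.0, 22.2]
tcp_rot: [-1.571, 0.001, 3.03]
contact_force: [-0.2, -0.3, -4.2]
grip_width: 59.1
```

Emit:
send_rows --moves '[[[0, 0, -1.5], [0, 0, 0], 30]]'

```text
time: 22.15
tool_pos: [501.9, -31.3, 22.2]
tcp_rot: [-1.571, 0.001, 3.03]
contact_force: [-0.2, -0.2, -3.9]
grip_width: 59.4
```

Emit:
send_rows --moves '[[[0, 0, -1], [0, 0, 0], 30]]'

```text
time: 22.28
tool_pos: [502.0, -30.2, 22.1]
tcp_rot: [-1.571, 0.001, 3.03]
contact_force: [0.4, -0.8, -3.6]
grip_width: 59.6
```

Emit:
send_rows --moves '[[[0, 0, -1], [0, 0, 0], 30]]'

```text
time: 22.4
tool_pos: [502.2, -29.1, 22.0]
tcp_rot: [-1.571, 0.001, 3.03]
contact_force: [0.3, -0.5, -2.7]
grip_width: 59.0
```

Emit:
send_rows --moves '[[[0, 0, -1], [0, 0, 0], 30]]'

```text
time: 22.52
tool_pos: [502.3, -28.2, 22.0]
tcp_rot: [-1.571, 0.001, 3.031]
contact_force: [-1.0, -3.3, -3.1]
grip_width: 59.1
```

Run:
```python
from h import *
rep()
im=viewer.capture("wrist");cv2.imwrite("pics/w17.png",cv2.resize(im[80:240,150:400],None,fx=3,fy=3,interpolation=cv2.INTER_CUBIC))
```

```text
t 22.525 pos [502.3 -28.2  22. ] jig [-3.6  2.4] rotdeg [-9.0020e+01  7.0000e-02  1.7364e+02] F [-1.  -3.3 -3.1] w 59.1 jigyaw -6.51
tool z [-0.111 -0.994 -0.   ] y [ 0.001  0.    -1.   ]
```

View pics/w17.png

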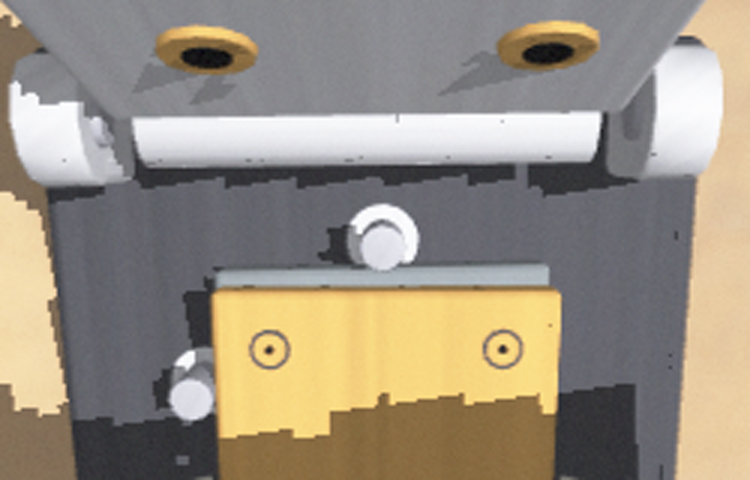

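Emit:
send_rows --moves '[[[-2, 0, 0], [0, 0, 0], 30]]'

```text
time: 22.7
tool_pos: [504.0, -28.6, 22.0]
tcp_rot: [-1.571, 0.001, 3.031]
contact_force: [-0.9, -0.8, -3.8]
grip_width: 59.6
```

Emit:
send_rows --moves '[[[-1.2, 0, 0], [0, 0, 0], 30]]'

```text
time: 22.82
tool_pos: [505.4, -28.8, 22.0]
tcp_rot: [-1.571, 0.001, 3.031]
contact_force: [-0.1, -1.3, -3.3]
grip_width: 59.3
```

Emit:
send_rows --moves '[[[-1, 0, 0], [0, 0, 0], 30]]'

```text
time: 22.95
tool_pos: [505.5, -28.8, 21.9]
tcp_rot: [-1.571, -0.002, 3.031]
contact_force: [-5.2, -1.8, -0.0]
grip_width: 59.0
```

Emit:
send_rows --moves '[[[-1, 0, 0], [0, 0, 0], 30]]'

```text
time: 23.08
tool_pos: [505.5, -28.8, 21.9]
tcp_rot: [-1.571, -0.004, 3.031]
contact_force: [-5.4, 0.0, 1.3]
grip_width: 59.2
```

Emit:
send_rows --moves '[[[-0.5, 0, -1.2], [0, 0, 0], 30], [[0, 0, 0], [0, 0, 0], 68], [[0, 0, 0], [0, 0, 0], 68], [[0, -10, 0], [0, 0, 0], 68], [[0, -25, 0], [0, 0, 0], 68], [[20, -25, 0], [0, 0, 0], 68], [[40, -10, 0], [0, 0, 0], 0], [[20, 0, 0], [0, 0, 0], 0]]'

```text
time: 24.08
tool_pos: [429.3, -19.2, 97.9]
tcp_rot: [-1.57, 0.006, 3.031]
contact_force: [1.0, -0.5, 0.5]
grip_width: 52.9
```

Run:
```python
from h import *
rep()
im=viewer.capture("wrist");cv2.imwrite("pics/w18.png",im);c=cam("wrist");np.save("c18.npy",np.array([*c[0].ravel(),*c[1],*c[2]]))
cv2.imwrite("pics/w18a.png",cv2.resize(im[60:250,170:370],None,fx=3,fy=3,interpolation=cv2.INTER_CUBIC))
```

```text
t 24.075 pos [429.3 -19.2  97.9] jig [-77.1   3. ] rotdeg [-89.97   0.35 173.68] F [ 1.  -0.5  0.5] w 52.9 jigyaw -6.51
tool z [-0.11  -0.994  0.001] y [ 0.006 -0.001 -1.   ]
```

View pics/w18.png

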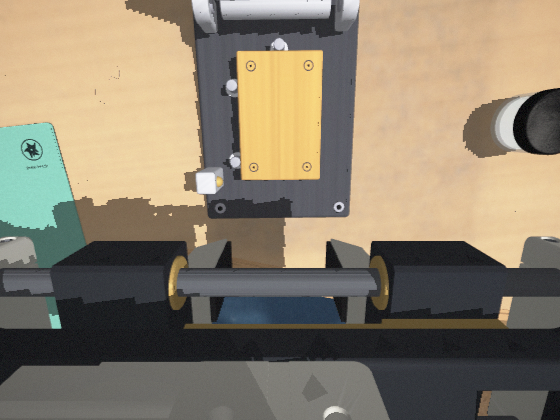

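View pics/w18a.png

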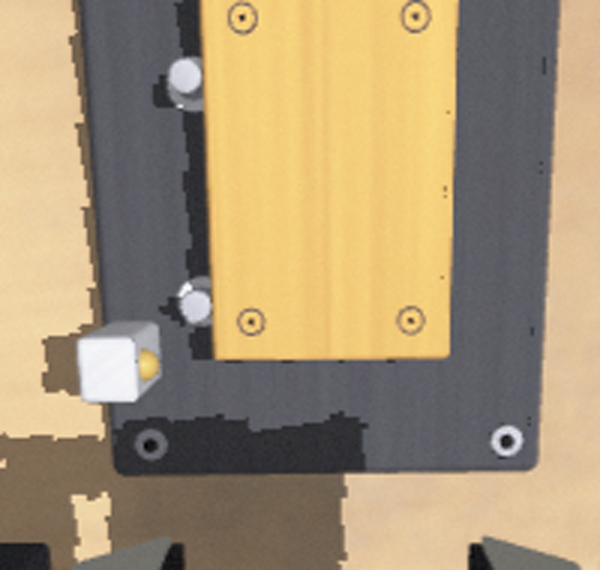

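Emit:
send_rows --moves '[[[5, 10, 9], [0, 0, 0], 0], [[0, 30, 2], [0, 0, 0], 0], [[0, 25, 0], [0, 0, 0], 0], [[0, 15, 0], [0, 0, 0], 0], [[0, 3, 0], [0, 0, 0], 0], [[0, 0, 0], [0, 0, 0], 0]]'

```text
time: 24.88
tool_pos: [425.7, -32.7, 11.6]
tcp_rot: [-1.57, 0.01, 3.031]
contact_force: [0.1, 0.3, 0.6]
grip_width: 0.5
```

Run:
```python
from h import *
rep();todo(-66,-6,14.5)
```

```text
t 24.875 pos [425.7 -32.7  11.6] jig [-79.2 -10.7] rotdeg [-89.94   0.55 173.65] F [0.1 0.3 0.6] w 0.5 jigyaw -6.51
tool z [-0.111 -0.994  0.001] y [ 0.009 -0.002 -1.   ]
move [-13.3  -2.8  -4.7] turn [-0.06  0.17 -0.55]
```

Emit:
send_rows --moves '[[[0, -3, -4], [0, 0, 0], 0], [[-8, 0, 0], [0, 0, 0], 0], [[-6, 0, 0], [0, 0, 0], 0], [[-4, 0.5, 0], [0, 0, 0], 0]]'

```text
time: 25.38
tool_pos: [446.8, -30.9, 16.1]
tcp_rot: [-1.569, 0.014, 3.031]
contact_force: [-0.0, -1.0, -0.3]
grip_width: 0.3
```

Emit:
send_rows --moves '[[[-2, 0.5, 0], [0, 0, 0], 0]]'

```text
time: 25.5
tool_pos: [449.2, -31.1, 15.7]
tcp_rot: [-1.569, 0.014, 3.031]
contact_force: [-0.2, -0.1, -0.6]
grip_width: -0.0
```

Emit:
send_rows --moves '[[[-2, 0.5, 0], [0, 0, 0], 0]]'

```text
time: 25.62
tool_pos: [450.0, -31.1, 14.9]
tcp_rot: [-1.569, 0.011, 3.031]
contact_force: [-6.2, 1.1, 2.6]
grip_width: 0.7
```

Emit:
send_rows --moves '[[[-2, 0, 0], [0, 0, 0], 0]]'

```text
time: 25.75
tool_pos: [450.0, -30.9, 14.4]
tcp_rot: [-1.57, 0.006, 3.032]
contact_force: [-6.2, -0.4, 3.6]
grip_width: 0.4
```

Emit:
send_rows --moves '[[[10, -1, 0], [0, 0, 0], 0], [[2, 0, 20], [0, 0, 0], 0], [[0, 0, 25], [0, 0, 0], 0], [[0, 0, 12], [0, 0, 0], 0], [[-25, 0, 0], [0, 0, 0], 0], [[-25, 0, 0], [0, 0, 0], 0], [[-12, 0, 0], [0, 0, 0], 0], [[0, 0, 0], [0, 0, 0], 0]]'

```text
time: 26.75
tool_pos: [493.2, -94.1, 16.2]
tcp_rot: [-1.57, 0.009, 3.031]
contact_force: [-0.2, 0.6, 0.1]
grip_width: 0.6
```

Run:
```python
from h import *
rep();todo(-4,-45,14.5)
```

```text
t 26.75 pos [493.2 -94.1  16.2] jig [ -5.1 -64.1] rotdeg [-89.95   0.53 173.65] F [-0.2  0.6  0.1] w 0.6 jigyaw -6.51
tool z [-0.111 -0.994  0.001] y [ 0.009 -0.002 -1.   ]
move [ -1.2   1.7 -19.1] turn [-0.05  0.17 -0.53]
```

Emit:
send_rows --moves '[[[0, 1, -8], [0, 0, 0], 0], [[0, 0.5, -8], [0, 0, 0], 0], [[0, 0.3, -6], [0, 0, 0], 0], [[0, 0.3, -3], [0, 0, 0], 0]]'

```text
time: 27.25
tool_pos: [494.5, -71.4, 15.2]
tcp_rot: [-1.563, 0.01, 3.035]
contact_force: [-7.6, -21.8, 9.9]
grip_width: -0.0
```

Emit:
send_rows --moves '[[[0, 0, -2.5], [0, 0, 0], 0]]'

```text
time: 27.38
tool_pos: [495.1, -71.1, 16.2]
tcp_rot: [-1.559, 0.012, 3.036]
contact_force: [-3.5, -12.4, 5.5]
grip_width: 0.7
```

Emit:
send_rows --moves '[[[0, 0, -2], [0, 0, 0], 0]]'

```text
time: 27.5
tool_pos: [495.5, -70.6, 16.9]
tcp_rot: [-1.556, 0.013, 3.037]
contact_force: [-1.7, -9.3, 4.3]
grip_width: 0.4
```

Emit:
send_rows --moves '[[[0, 0, -2], [0, 0, 0], 0]]'

```text
time: 27.62
tool_pos: [495.9, -70.0, 17.6]
tcp_rot: [-1.554, 0.015, 3.038]
contact_force: [-1.9, -9.6, 4.4]
grip_width: 0.1
```

Emit:
send_rows --moves '[[[0, 0, 10], [0, 0, 0], 0], [[10, -20, 30], [0.9, 0, 0.6], 0], [[20, -30, 15], [0, 0, 0], 0], [[20, 0, 0], [0, 0, 0], 0], [[0, 0, 0], [0, 0, 0], 0]]'

```text
time: 28.25
tool_pos: [437.2, -119.0, 68.7]
tcp_rot: [-1.538, 0.024, 3.039]
contact_force: [-0.3, -0.2, 0.2]
grip_width: 0.6
```

Run:
```python
from h import *
rep()
im=viewer.capture("wrist");cv2.imwrite("pics/w19.png",im);c=cam("wrist");np.save("c19.npy",np.array([*c[0].ravel(),*c[1],*c[2]]))
im=viewer.capture("side");cv2.imwrite("pics/s19.png",cv2.resize(im[215:275,225:325],None,fx=8,fy=8,interpolation=cv2.INTER_CUBIC))
```

```text
t 28.25 pos [ 437.2 -119.    68.7] jig [-58.  -95.2] rotdeg [-88.14   1.39 174.14] F [-0.3 -0.2  0.2] w 0.6 jigyaw -6.51
tool z [-0.103 -0.994  0.033] y [ 0.021 -0.035 -0.999]
```

View pics/w19.png

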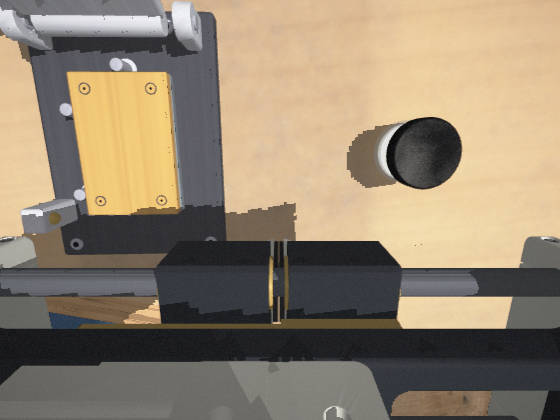

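View pics/s19.png

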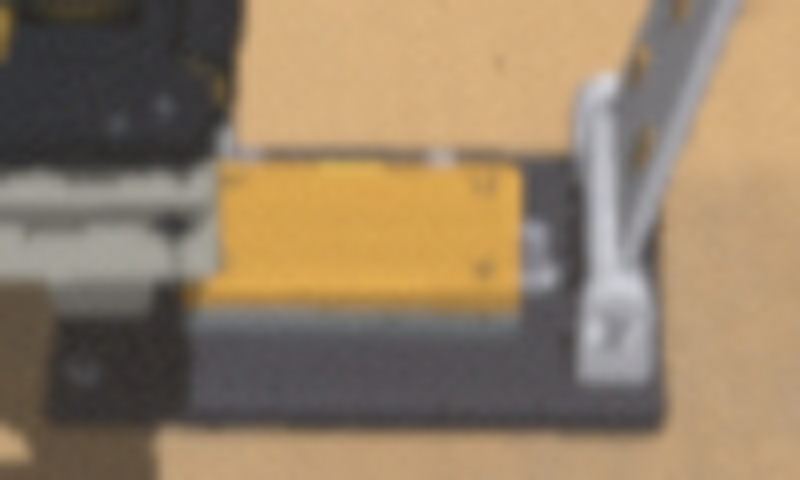

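Run:
```python
import cv2
im=cv2.imread("pics/w19.png")
cv2.imwrite("pics/w19a.png",cv2.resize(im[62:222,50:195],None,fx=5,fy=5,interpolation=cv2.INTER_CUBIC)[:, -600:])
```

```text
(no output)
```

View pics/w19a.png

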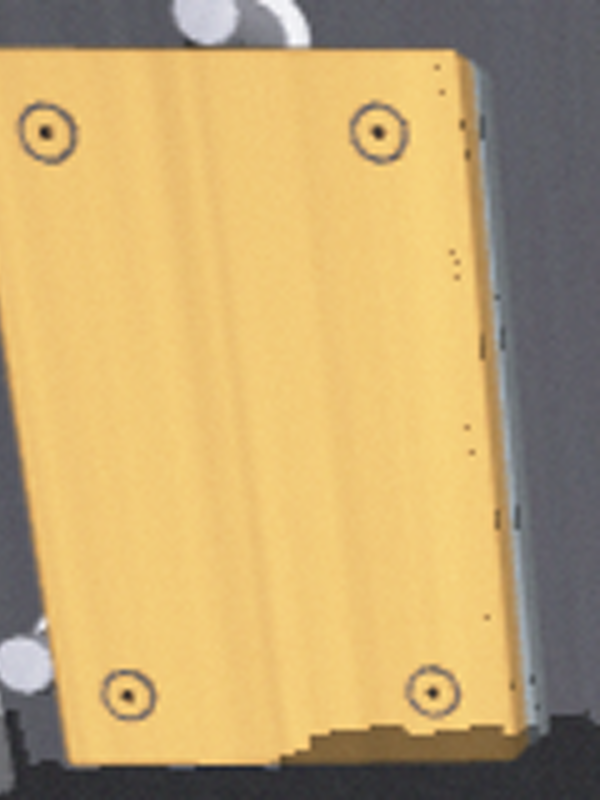

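Run:
```python
from fit import *
c=ldc("c19.npy")
U=lambda u,v:((u+125)/5+50-.4,v/5+62-.4)
inv=lambda p:((p[0]+.4-50)*5-125,(p[1]+.4-62)*5)
# crop offset: full width 725, last 600 -> +125
for a in [(457,50),(512,730)]:
    X=onz(c,U(*a),28)
    for z in (28,20,12):
        print(a,z,np.round(inv(proj(c,[X[0],X[1],z])[0]),1), jig(X).round(1))
# measured world y of backing bottom edge
for n,z,ps in [("brass top",28,[(457,50),(483,400),(512,730)]),("brass bot",20,[(473,60),(497,400),(525,735)]),("back bot",12,[(488,70),(516,400),(546,730)])]:
    print(n,[jig(onz(c,U(*p),z)).round(1) for p in ps])
```

```text
(457, 50) 28 [457.  50.] [ 46.5 -28.5]
(457, 50) 20 [477.5  63.4] [ 46.5 -28.5]
(457, 50) 12 [496.4  75.7] [ 46.5 -28.5]
(512, 730) 28 [512. 730.] [-38.7 -29.5]
(512, 730) 20 [528.6 717.3] [-38.7 -29.5]
(512, 730) 12 [544.  705.5] [-38.7 -29.5]
brass top [array([ 46.5, -28.5]), array([  4.8, -28.7]), array([-38.7, -29.5])]
brass bot [array([ 46.9, -27.9]), array([  4.7, -28.1]), array([-41.2, -28.9])]
back bot [array([ 47.2, -27.4]), array([  4.6, -28.3]), array([-42.3, -29.6])]
```

Run:
```python
from h import *
t=cam("top");s=cam("side")
for X in [(750,-50,310),(650,-45,150),(720,40,250)]:
    print(X,proj(t,X).round(),proj(s,X).round())
it=viewer.capture("top");im=viewer.capture("side")
for n,c in (("top",t),("side",s)):
    print(n,[(r["conf"],r["point"]) for r in spot_point(n,"guide_tab")][:3])
cv2.imwrite("pics/t20.png",it)
for th in (1.75,1.85,1.92,1.98):
    c,sn=np.cos(JA),np.sin(JA)
    pts=[]
    for r in (0,130):
        x=70-r*np.cos(th)+3*np.sin(th)*(r>0);z=33+r*np.sin(th)+3*np.cos(th)*(r>0);y=1
        pts.append([JO[0]+c*x-sn*y,JO[1]+sn*x+c*y,z])
    print(th,proj(t,pts).round(1).tolist(),proj(s,pts).round(1).tolist())
o,R=st();cth,sn=np.cos(JA),np.sin(JA)
```

```text
(750, -50, 310) [[356.  71.]] [[398. 123.]]
(650, -45, 150) [[345. 153.]] [[340. 196.]]
(720, 40, 250) [[302. 102.]] [[368. 134.]]
top [(0.94, [341.8, 168.6])]
side [(0.68, [322.0, 192.0])]
1.75 [[337.2, 197.9], [343.9, 175.6]] [[301.1, 242.6], [316.0, 191.5]]
1.85 [[337.2, 197.9], [344.3, 169.7]] [[301.1, 242.6], [322.1, 193.1]]
1.92 [[337.2, 197.9], [344.5, 165.8]] [[301.1, 242.6], [326.2, 194.5]]
1.98 [[337.2, 197.9], [344.7, 162.6]] [[301.1, 242.6], [329.6, 195.9]]
```

View pics/t20.png

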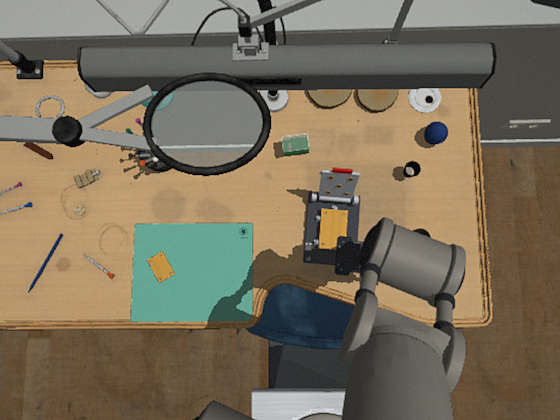

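Run:
```python
from h import *
t=cam("top");s=cam("side")
for a,b in [((465,205),(490,65)),((352,62),(82,68)),((312,2),(207,123)),((440,180),(440,66)),((410,135),(340,66))]:
    X=tri(s,a,t,b);print(X.round(),(proj(s,X)-a).round(1),(proj(t,X)-b).round(1))
im=viewer.capture("side");cv2.imwrite("pics/s21.png",cv2.resize(im[0:300,260:560],None,fx=2,fy=2))
```

```text
[ 783. -294.  269.] [[-3.9  1.5]] [[ 0.8 -4.7]]
[766. 424. 299.] [[ 1.6 -0.5]] [[-0.3  3.3]]
[606. 162. 490.] [[-0.1  0. ]] [[ 0.  -0.3]]
[ 780. -206.  267.] [[-1.7  0.6]] [[ 0.3 -2.2]]
[782. -28. 273.] [[-1.7  0.6]] [[ 0.4 -2.7]]
```

View pics/s21.png

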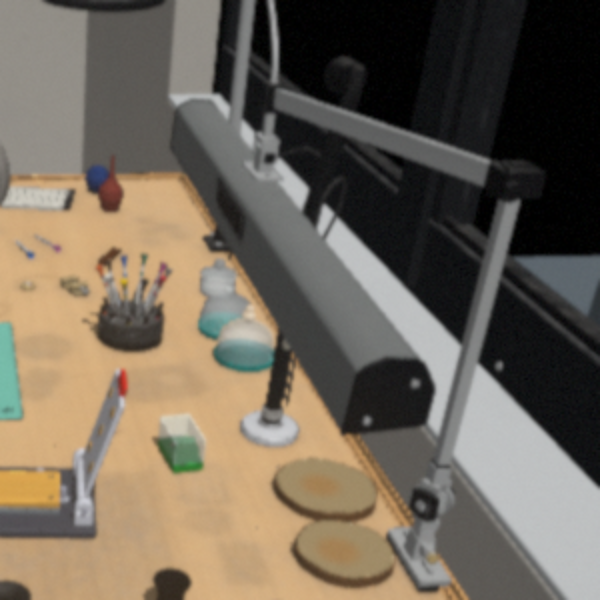

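A bar at the back (x ≈ 750–815, z ≈ 270) leaves too little room for the wrist camera behind the guide. I'll turn the gripper half round so the camera is on the robot's side.

Emit:
send_rows --moves '[[[0, -30, 0], [0, -10.5, 0], 0], [[0, -30, 0], [0, -10.5, 0], 0], [[0, -30, 0], [0, -10.5, 0], 0], [[0, -25, 0], [0, -10.5, 0], 0], [[0, -15, 0], [0, -10.5, 0], 0], [[0, 0, 0], [0, -10.5, 0], 0], [[0, 0, 0], [0, -10.5, 0], 0], [[0, 0, 0], [0, -10.5, 0], 0], [[0, 0, 0], [0, -10.5, 0], 0], [[0, 0, 0], [0, -10.5, 0], 0], [[0, 0, 0], [0, -10.5, 0], 0], [[0, 0, 0], [0, -10.5, 0], 0], [[0, 0, 0], [0, -10.5, 0], 0], [[0, 0, 0], [0, -10.5, 0], 0], [[0, 0, 0], [0, -10.5, 0], 0], [[0, 0, 0], [0, -10.5, 0], 0], [[0, 0, 0], [0, -10.5, 0], 0]]'

```text
time: 30.72
tool_pos: [439.4, -111.8, 198.9]
tcp_rot: [-1.601, -0.017, -0.053]
contact_force: [0.5, 1.4, -0.2]
grip_width: 0.6
```

```bash
cat >> h.py <<'E'
def todo2(jx,jy,z):
    o,R=st();c,s=np.cos(JA),np.sin(JA)
    T=np.array([*(JO+[c*jx-s*jy,s*jx+c*jy]),z])
    y=R[:,1];ax=np.cross(y,[0,0,-1.])
    tx=np.degrees(np.arctan2(R[1,0],R[0,0]));dy=(np.degrees(JA)-tx+180)%360-180
    rv=R.T@(np.degrees(ax)+[0,0,dy])
    print("move",tool(T-o["tool_pos"],R),"turn",rv.round(2),"q",o["joint_positions"].round(2))
E
python3 - <<'E'
from h import *
rep();todo2(148,2,225)
E
```

```text
t 30.725 pos [ 439.4 -111.8  198.9] jig [-56.6 -87.7] rotdeg [-91.76  -0.98  -3.04] F [ 0.5  1.4 -0.2] w 0.6 jigyaw -6.51
tool z [ 0.054  0.998 -0.031] y [ 0.015 -0.032 -0.999]
move [210.1 -24.9  76.5] turn [1.7  3.47 1.09] q [-0.4   0.22  1.77 -0.03  1.12 -1.91]
```

Emit:
send_rows --moves '[[[0, -20, 0], [1.7, 3.5, 1.1], 0], [[25, 0, 12], [0, 0, 0], 0], [[35, 0, 13], [0, 0, 0], 0], [[35, 0, 13], [0, 0, 0], 0], [[35, 0, 13], [0, 0, 0], 0], [[35, 0, 13], [0, 0, 0], 0], [[25, 0, 13], [0, 0, 0], 0], [[0, 0, 0], [0, 0, 0], 0]]'

```text
time: 31.72
tool_pos: [643.5, -52.6, 215.3]
tcp_rot: [-1.57, 0.006, -0.112]
contact_force: [0.1, 0.5, -0.3]
grip_width: 0.3
```

Run:
```python
from h import *
rep();todo2(146,2,150)
im=viewer.capture("wrist");cv2.imwrite("pics/w22.png",im)
im=viewer.capture("side");cv2.imwrite("pics/s22.png",im)
```

```text
t 31.725 pos [643.5 -52.6 215.3] jig [139.5  -5.8] rotdeg [-89.93   0.35  -6.42] F [ 0.1  0.5 -0.3] w 0.3 jigyaw -6.51
tool z [0.112 0.994 0.001] y [-0.006  0.002 -1.   ]
move [ 6.9 65.3  7.7] turn [-0.07  0.1  -0.35] q [-0.2   0.58  1.17  0.    1.4  -1.66]
```

View pics/w22.png

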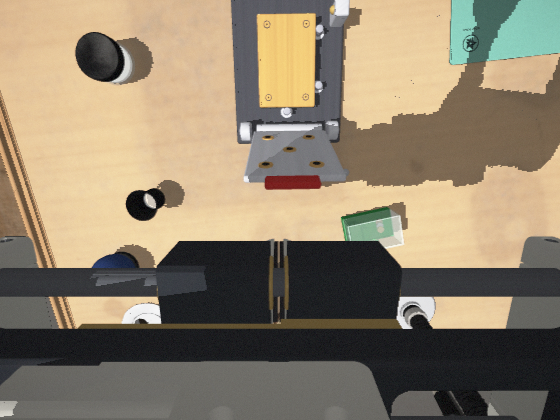

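View pics/s22.png

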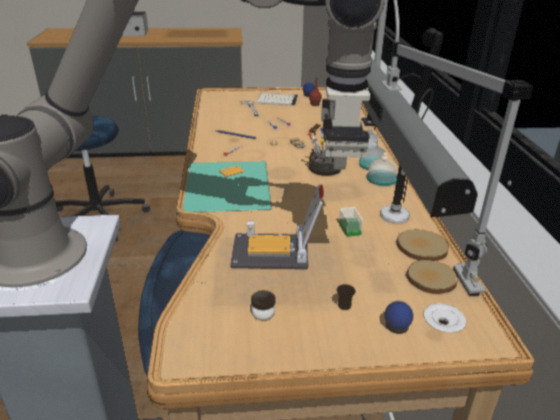

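Run:
```python
from h import *
c=cam("wrist")
for p,z in [((293,189),150),((293,176),160),((247,183),155),((345,180),155)]: print(p,jig(onz(c,p,z)).round(1))
```

```text
(293, 189) [111.8   2.9]
(293, 176) [100.5   2.3]
(247, 183) [106.4 -31.2]
(345, 180) [104.1  40.7]
```

Emit:
send_rows --moves '[[[9, 0, 8], [0, 0, 0], 0], [[0, 25, 0], [0, 0, 0], 0], [[0, 25, 0], [0, 0, 0], 0], [[0, 10, 0], [0, 0, 0], 0], [[0, 0, 0], [0, 0, 0], 0]]'

```text
time: 32.45
tool_pos: [652.0, -46.4, 156.8]
tcp_rot: [-1.57, 0.004, -0.115]
contact_force: [-0.4, -0.7, -0.8]
grip_width: 0.7
```

Run:
```python
from h import *
rep();todo2(132,2,150)
im=viewer.capture("side");cv2.imwrite("pics/s23.png",cv2.resize(im[140:270,240:400],None,fx=4,fy=4,interpolation=cv2.INTER_CUBIC))
```

```text
t 32.45 pos [652.  -46.4 156.8] jig [147.2   1.3] rotdeg [-89.95   0.2   -6.59] F [-0.4 -0.7 -0.8] w 0.7 jigyaw -6.51
tool z [0.115 0.993 0.001] y [-0.003  0.001 -1.   ]
move [-15.2   6.9   0.7] turn [-0.05 -0.07 -0.2 ] q [-0.19  0.64  1.23  0.    1.28 -1.64]
```

View pics/s23.png

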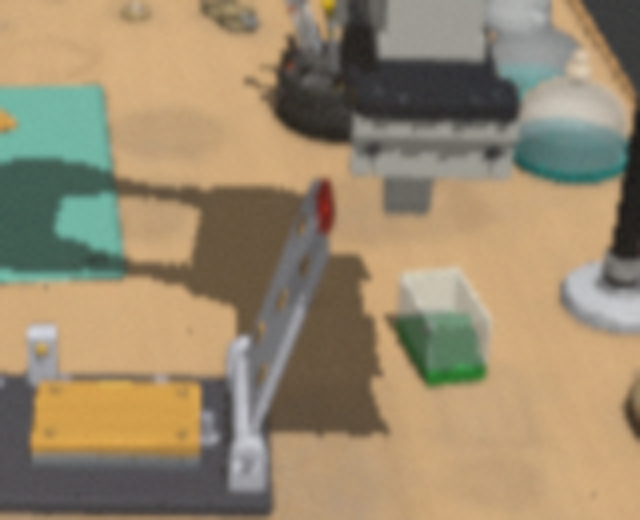

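Emit:
send_rows --moves '[[[-6, 7, 0], [0, 0, 0], 0], [[-6, 1, 0], [0, 0, 0], 0], [[-4, 0, 0], [0, 0, 0], 0], [[-4, 0, 0], [0, 0, 0], 0]]'

```text
time: 33.0
tool_pos: [632.0, -44.2, 151.4]
tcp_rot: [-1.57, -0.001, -0.115]
contact_force: [-0.2, -0.3, 0.7]
grip_width: 0.2
```

Run:
```python
from h import *
rep()
im=viewer.capture("side");cv2.imwrite("pics/s24.png",cv2.resize(im[140:270,240:400],None,fx=4,fy=4,interpolation=cv2.INTER_CUBIC))
```

```text
t 33.0 pos [632.  -44.2 151.4] jig [127.1   1.2] rotdeg [-8.997e+01 -8.000e-02 -6.590e+00] F [-0.2 -0.3  0.7] w 0.2 jigyaw -6.51
tool z [0.115 0.993 0.   ] y [ 0.001  0.    -1.   ]
```

View pics/s24.png

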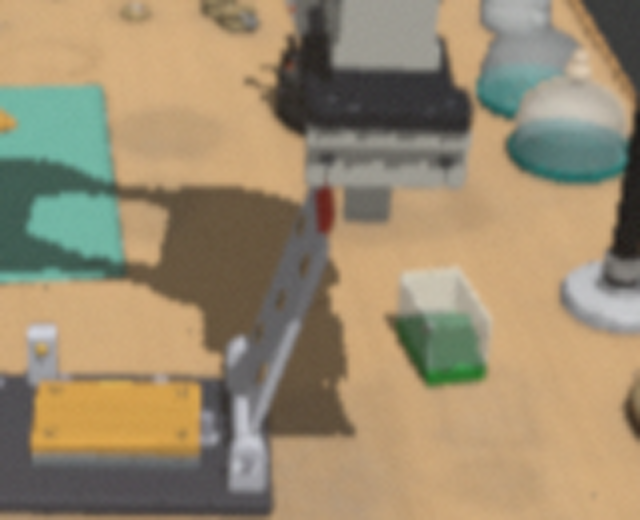

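Emit:
send_rows --moves '[[[-6, 0, 0], [0, 0, 0], 0], [[-6, -0.5, 0], [0, 0, 0], 0], [[-7, -1, 0], [0, 0, 0], 0], [[-7, -1, 0], [0, 0, 0], 0], [[-7, -1, 0], [0, 0, 0], 0]]'

```text
time: 33.67
tool_pos: [597.7, -40.5, 155.9]
tcp_rot: [-1.571, -0.004, -0.115]
contact_force: [0.8, 0.4, -0.8]
grip_width: 0.3
```

Run:
```python
from h import *
rep()
im=viewer.capture("side");cv2.imwrite("pics/s25.png",cv2.resize(im[140:270,240:400],None,fx=4,fy=4,interpolation=cv2.INTER_CUBIC))
```

```text
t 33.675 pos [597.7 -40.5 155.9] jig [92.6  1.1] rotdeg [-90.    -0.23  -6.59] F [ 0.8  0.4 -0.8] w 0.3 jigyaw -6.51
tool z [ 0.115  0.993 -0.   ] y [ 0.004 -0.    -1.   ]
```

View pics/s25.png

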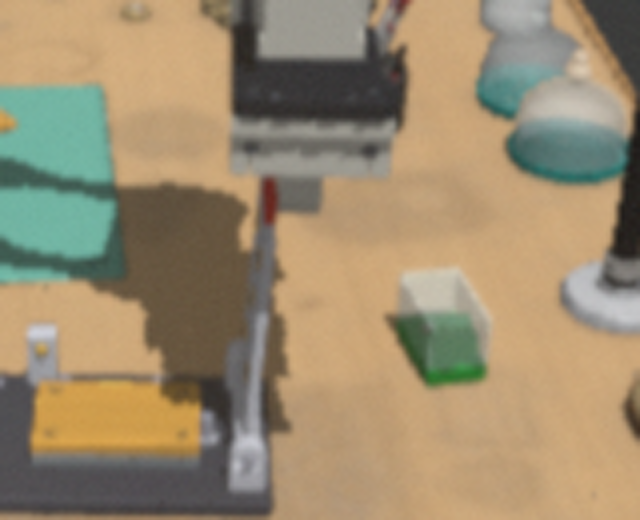

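Emit:
send_rows --moves '[[[-10, -2, 0], [0, 0, 0], 0], [[-8.4, 0.5, 0], [0, 0, 0], 0], [[-8.4, 0.5, 0], [0, 0, 0], 0], [[-8.4, 0.5, 0], [0, 0, 0], 0], [[-8.4, 0.5, 0], [0, 0, 0], 0], [[-8, 3, 0], [0, 0, 0], 0], [[-8, 3, 0], [0, 0, 0], 0]]'

```text
time: 34.6
tool_pos: [533.6, -32.9, 149.4]
tcp_rot: [-1.571, -0.003, -0.115]
contact_force: [0.9, -0.5, -0.5]
grip_width: 0.3
```

Run:
```python
from h import *
rep();todo2(17,1.5,147)
im=viewer.capture("side");cv2.imwrite("pics/s26.png",cv2.resize(im[140:270,240:400],None,fx=4,fy=4,interpolation=cv2.INTER_CUBIC))
```

```text
t 34.6 pos [533.6 -32.9 149.4] jig [28.   1.3] rotdeg [-89.99  -0.18  -6.59] F [ 0.9 -0.5 -0.5] w 0.3 jigyaw -6.51
tool z [0.115 0.993 0.   ] y [ 0.003 -0.    -1.   ]
move [-11.    2.4   0.2] turn [-0.01 -0.07  0.18] q [-0.21  0.43  1.61  0.    1.1  -1.66]
```

View pics/s26.png

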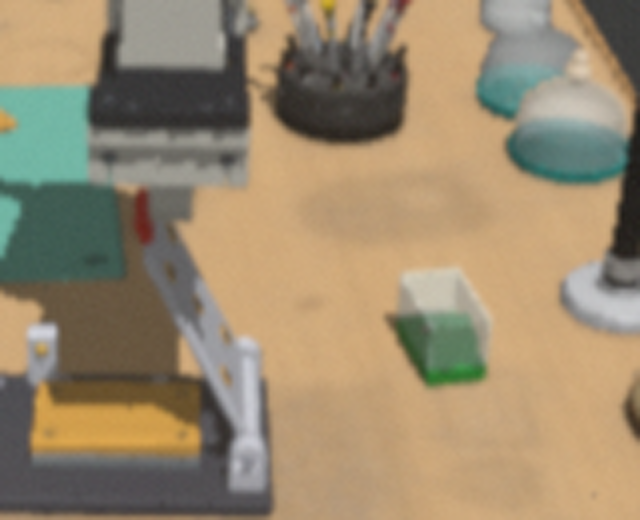

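Emit:
send_rows --moves '[[[-6, 2, 0], [0, 0, 0], 0], [[-6, 2.5, 0], [0, 0, 0], 0], [[-6.8, 5, 0], [0, 0, 0], 0], [[-6.8, 5, 0], [0, 0, 0], 0], [[-6.8, 5, 0], [0, 0, 0], 0], [[-6.8, 5, 0], [0, 0, 0], 0], [[-5.3, 6.6, 0], [0, 0, 0], 0], [[-5.3, 6.6, 0], [0, 0, 0], 0]]'

```text
time: 35.65
tool_pos: [479.5, -26.5, 108.6]
tcp_rot: [-1.57, -0.001, -0.115]
contact_force: [-0.1, -0.1, 0.5]
grip_width: 0.8
```

Run:
```python
from h import *
rep();todo2(-31.5,1.5,100.6)
im=viewer.capture("side");cv2.imwrite("pics/s27.png",cv2.resize(im[140:270,220:380],None,fx=4,fy=4,interpolation=cv2.INTER_CUBIC))
```

```text
t 35.65 pos [479.5 -26.5 108.6] jig [-26.4   1.5] rotdeg [-8.998e+01 -6.000e-02 -6.580e+00] F [-0.1 -0.1  0.5] w 0.8 jigyaw -6.51
tool z [0.115 0.993 0.   ] y [ 0.001  0.    -1.   ]
move [-5.1  8.  -0. ] turn [-0.02 -0.07  0.06] q [-0.22  0.4   1.81  0.    0.94 -1.67]
```

View pics/s27.png

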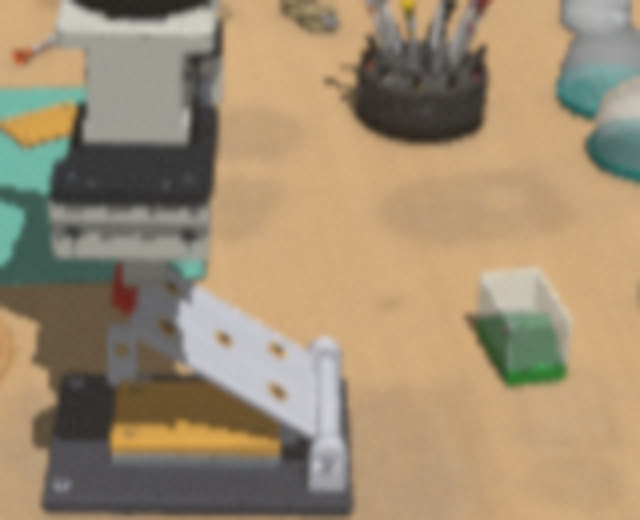

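Emit:
send_rows --moves '[[[-5, 8, 0], [0, 0, 0], 0], [[-3.8, 7.8, 0], [0, 0, 0], 0], [[-3.8, 7.8, 0], [0, 0, 0], 0], [[-3.6, 7.8, 0], [0, 0, 0], 0], [[-3.6, 7.8, 0], [0, 0, 0], 0], [[-2.5, 6.5, 0], [0, 0, 0], 0], [[-2, 6, 0], [0, 0, 0], 0]]'

```text
time: 36.58
tool_pos: [452.8, -23.2, 52.5]
tcp_rot: [-1.57, 0.001, -0.115]
contact_force: [0.3, 0.4, 0.4]
grip_width: 0.6
```

Run:
```python
from h import *
rep()
im=viewer.capture("side");cv2.imwrite("pics/s28.png",cv2.resize(im[140:270,220:380],None,fx=4,fy=4,interpolation=cv2.INTER_CUBIC))
```

```text
t 36.575 pos [452.8 -23.2  52.5] jig [-53.3   1.7] rotdeg [-8.996e+01  4.000e-02 -6.580e+00] F [0.3 0.4 0.4] w 0.6 jigyaw -6.51
tool z [0.115 0.993 0.001] y [-0.001  0.001 -1.   ]
```

View pics/s28.png

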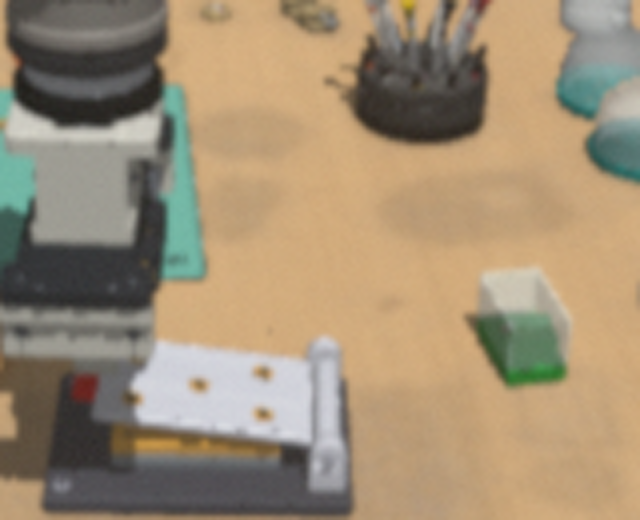

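Now the final press, in small steps.

Emit:
send_rows --moves '[[[-2, 4, 0], [0, 0, 0], 0], [[-1, 3, 0], [0, 0, 0], 0]]'

```text
time: 36.88
tool_pos: [449.4, -22.8, 44.6]
tcp_rot: [-1.57, 0.001, -0.115]
contact_force: [-0.8, 0.3, 4.5]
grip_width: 0.9
```

Emit:
send_rows --moves '[[[0, 2.5, 0], [0, 0, 0], 0]]'

```text
time: 37.0
tool_pos: [449.2, -22.8, 42.3]
tcp_rot: [-1.57, 0.002, -0.115]
contact_force: [-1.1, 0.7, 5.3]
grip_width: 0.4
```

Emit:
send_rows --moves '[[[0, 2.5, 0], [0, 0, 0], 0]]'

```text
time: 37.12
tool_pos: [449.0, -22.9, 39.8]
tcp_rot: [-1.57, 0.002, -0.115]
contact_force: [-1.6, -0.7, 2.9]
grip_width: 0.2
```

Emit:
send_rows --moves '[[[0, 2.5, 0], [0, 0, 0], 0]]'

```text
time: 37.25
tool_pos: [448.9, -22.9, 37.2]
tcp_rot: [-1.57, 0.002, -0.115]
contact_force: [-0.4, 0.5, 1.1]
grip_width: 0.6
```

Emit:
send_rows --moves '[[[0, 2.5, 0], [0, 0, 0], 0]]'

```text
time: 37.38
tool_pos: [449.1, -22.8, 34.5]
tcp_rot: [-1.57, 0.002, -0.115]
contact_force: [-2.2, 0.2, 11.6]
grip_width: 0.6
```

Emit:
send_rows --moves '[[[0, 1.5, 0], [0, 0, 0], 0], [[0, 1.5, 0], [0, 0, 0], 0]]'

```text
time: 37.62
tool_pos: [449.2, -22.9, 34.0]
tcp_rot: [-1.571, 0.001, -0.114]
contact_force: [-7.7, 1.2, 28.1]
grip_width: 0.3
```

Emit:
send_rows --moves '[[[0, -15, 0], [0, 0, 0], 0], [[0, -30, 0], [0, 0, 0], 0], [[15, -35, 0], [0, 0, 0], 0], [[30, -30, 0], [0, 0, 0], 0], [[30, 0, 0], [0, 0, 0], 0], [[20, 0, 0], [0, 0, 0], 0], [[0, 0, 0], [0, 0, 0], 0]]'

```text
time: 38.5
tool_pos: [546.7, -33.8, 146.9]
tcp_rot: [-1.57, -0.001, -0.114]
contact_force: [-0.6, 0.2, -0.8]
grip_width: -0.2
```

Run:
```python
from h import *
rep()
im=viewer.capture("wrist");cv2.imwrite("pics/w30.png",im);c=cam("wrist");np.save("c30.npy",np.array([*c[0].ravel(),*c[1],*c[2]]))
im=viewer.capture("side");cv2.imwrite("pics/s30.png",im);cv2.imwrite("pics/s30a.png",cv2.resize(im[205:275,220:330],None,fx=7,fy=7,interpolation=cv2.INTER_CUBIC))
for t in ["jar","loupe","partbox"]:print(t,[(r["conf"],r["point"]) for r in spot_point("side",t)][:2])
```

```text
t 38.5 pos [546.7 -33.8 146.9] jig [41.2  1.8] rotdeg [-8.997e+01 -7.000e-02 -6.560e+00] F [-0.6  0.2 -0.8] w -0.2 jigyaw -6.51
tool z [0.114 0.993 0.001] y [ 0.001  0.    -1.   ]
jar [(0.92, [263.8, 315.7])]
loupe [(0.8, [343.4, 305.1]), (0.27, [269.6, 254.3])]
partbox [(0.62, [348.8, 230.4])]
```

View pics/w30.png

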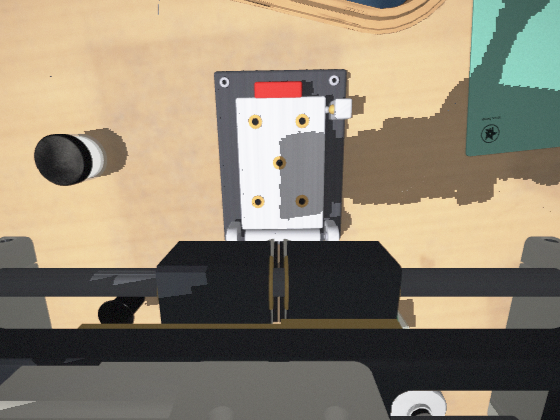

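View pics/s30a.png

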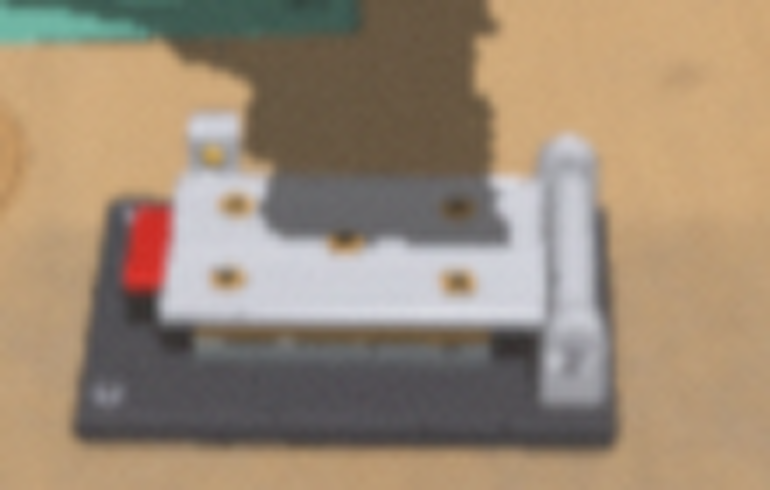

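Run:
```python
from h import *
print(bot.close_job()); print(bot.get_obs()["time"])
```

```text
the job is handed in; nothing more can be done
None
the job is handed in; nothing more can be done
```

I handed the job in at about 38.6 s. The brass plate lies on the backing plate against the pins, and the guide is shut past its catch. No verdict was reported.

**What I did**
- I pushed the backing plate against its pins.
- I gripped the larger brass plate across its 60 mm width and laid it on the backing plate; the highest force I read while lowering it was a few newtons.
- While still holding it, I slid it against the side and end pins, then pushed the pile home again.
- I swung the guide over from behind and pressed the tab. The force rose to about 5 N, dropped to about 1 N at the snap, then rose to 28 N at the hard stop.

**Last checks**
- **Plates:** before the guide was closed, a close wrist view put the front faces of the two plates flush to within about 1 mm and parallel. The end push stopped at the same place for the pile as for the backing plate alone.
- **Guide:** the final pictures show it level over the pile, with the spring ball above its edge. I judged this from the pictures and the force, not from an angle reading.
- **Bystanders:** the jar, loupe and green box showed in the side view within about 3 px (roughly 6 mm or so) of their starting places.

**What disagreed**
- **Fingertips:** they stood at the reported TCP, not 22 mm ahead of it. I found this by touching the backing plate's top and worked with that height, so my first push passed over the plate without moving it.
- **Jig position:** the jig position from the cameras was about 1–2 mm off in y compared with where the plates touched the pins. I went by contact.
- **Last side push:** the finger thickens upward, so this push probably touched only the brass plate. The backing plate's place in y therefore rests on my first push and the flush check.

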